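# Seal the sample chamber cover and start the leak check

## Robot

A 6-joint arm with a two-finger parallel gripper is mounted at the origin on the work surface. World frame = base frame: x ahead of the robot, y to its left, z up, the work surface at z = 0. Lengths are in m, angles in rad, forces in N, time in s.
With the tool pointing down it reaches from about 0.375 to 0.925 m from the base axis. Payload 5.7 kg.
Tool frame: the origin (TCP) lies at the very end of the fingers, on their centre line; the grasp point (between the pads) lies 19 mm behind it; z points along the fingers, x is the direction in which the jaws open and shut, and the axes are right-handed (so a half turn about z gives the same grasp; the last joint's range is limited). The gripper opens to 85 mm and grips with 20 to 120 N. Pads are 22 mm wide; open, the fingers measure 114 mm over their backs; the gripper's body (76 mm by 85 mm) begins 54 mm behind the grasp point. The pads swing forward as they close: fully open they stand 13 mm farther back than shut.
Start: joints at [1.046, 0.359, 1.51, -0, 1.272, -0.115], TCP at [0.239, 0.55, 0.231] pointing down, gripper open.
Joint ranges: [-2.97, 2.97], [-1.01, 2.36], [0.21, 2.38], [-0.96, 4.11], [0.2, 2.71], [-2.98, 2.98]. Speed limits (rad/s): [2.39, 2.39, 3.14, 3.14, 3.14, 3.14].

## Interface

Orientations are given as a rotation vector (axis times angle).
In Python, from plant import read_state, vision, close_job gives the robot as it stands. The module is installed in compiled form; this text tells all that it offers.
- The arm moves only by the tool arm_command, never from a script. Its argument "rows" is a list that holds one entry, the list of rows, each a list of 5 numbers: the shift along the world's x, y, z in mm, then the turn about the world's z in degrees, then the opening in per cent of the stroke, from 0 (shut) to 100 (fully open). A call has 1 to 8 rows; each row is the pose to reach, as a shift and turn from the pose measured when the call began; what a row does not reach only later rows make up. A row lasts 1/12 s, in which the tool goes at most 41.7 mm and 7.16 degrees, less where a joint would pass 70% of its speed; a pose out of reach is approached as far as the arm can. A call with a gripper value outside its range is refused whole. The fingers move at their own pace and stop on an object; the grip force is fixed at half the most. Time passes only in rows, so rows that repeat a pose let the fingers close. It gives the time, the measured TCP pose, the force and the opening at its end, in the units of the state.
- read_state(): the state, without advancing time (a new reading comes with each control period).
- vision.grab_frame(name): name is "side" or "top" or "wrist"; returns a dict with "color" (384x512x3 uint8, red, green, blue), "camera_matrix" (3x3 intrinsics, pixels), "xyz" and "orientation" of the camera in the world. Camera axes: x right, y down, z forward; pixel columns grow to the right and rows downward; lengths in m; the calibration is good to about 2 mm. A picture is of the moment at which its call begins. There is no depth.
- close_job(): hands the job in, once; it reports no verdict.
The state is a dict: "time_s": time; "joints": joint angles; "qd": joint speeds; "joint_torque": joint torques, N m; "eef_pos": TCP position; "ee_rot": TCP orientation; "force": force on the tool from outside, world axes, zero at the start; "torque": the same for the moment, N m; "opening": opening from 0.0 (shut) to 1.0 (fully open).
Only numpy, scipy, OpenCV 4.12 (cv2) and the standard library are available. Lean on these libraries where they do the work, as an engineer would, in place of code of your own. Each camera call takes 0.05 s, during which the arm holds its last target.

## Task

Finish hand-tightening the four bar knobs of the sample chamber's cover (clockwise, a little each pass): one diagonal pair has already had its first pass, so first turn each of the two still-loose knobs by about 60 degrees, and only then go round all four crosswise (both knobs of one diagonal, then both of the other), turning each up to its stop. When all four are tight, press the start button on the control box fully down for a moment to begin the leak check, and leave the loose things on the bench where they are.

Things in the scene. Friction and masses are not known exactly. Their poses are not given: they have to be found in the camera images.
- cover_centre (a point): centre of the top face of the round aluminium cover (216 mm across, small flat glass port) on the sloped top of the white and dark green sample chamber (about 270 x 280 mm, fixed; place and heading vary). z = the cover's normal, leaning 30 degrees from vertical towards the chamber's front (robot side); x runs up the slope, y to the left
- knob_1_grip (a point): far left cover knob (knob_3 is diagonally opposite): black bar 50 x 14 mm, 12 to 40 mm above the cover's face, on a 12 mm stem. The point is on the turning axis, 28 mm above the face. z = turning axis, outwards along the cover's normal; x = along the bar to the end with the white pointer line. The knobs stand at the corners of a 106 mm square
- knob_1 (a joint): clockwise turn of this knob seen from outside, rad: 0 = loose, 2.2 = tight against its stop, where the pointer line meets the short black tick on the cover. At value q the bar points 1.1 - q rad from the cover's x axis (anticlockwise positive). Starts at 0.95 to 1.35; 0.15 N m of friction, stays where it is left
- knob_2_grip (a point): far right cover knob (knob_4 is diagonally opposite): black bar 50 x 14 mm, 12 to 40 mm above the cover's face, on a 12 mm stem. The point is on the turning axis, 28 mm above the face. z = turning axis, outwards along the cover's normal; x = along the bar to the end with the white pointer line. The knobs stand at the corners of a 106 mm square
- knob_2 (a joint): clockwise turn of this knob seen from outside, rad: 0 = loose, 2.2 = tight against its stop, where the pointer line meets the short black tick on the cover. At value q the bar points 1.1 - q rad from the cover's x axis (anticlockwise positive). Starts at 0 to 0.4; 0.15 N m of friction, stays where it is left
- knob_3_grip (a point): near right cover knob (knob_1 is diagonally opposite): black bar 50 x 14 mm, 12 to 40 mm above the cover's face, on a 12 mm stem. The point is on the turning axis, 28 mm above the face. z = turning axis, outwards along the cover's normal; x = along the bar to the end with the white pointer line. The knobs stand at the corners of a 106 mm square
- knob_3 (a joint): clockwise turn of this knob seen from outside, rad: 0 = loose, 2.2 = tight against its stop, where the pointer line meets the short black tick on the cover. At value q the bar points 1.1 - q rad from the cover's x axis (anticlockwise positive). Starts at 0.95 to 1.35; 0.15 N m of friction, stays where it is left
- knob_4_grip (a point): near left cover knob (knob_2 is diagonally opposite): black bar 50 x 14 mm, 12 to 40 mm above the cover's face, on a 12 mm stem. The point is on the turning axis, 28 mm above the face. z = turning axis, outwards along the cover's normal; x = along the bar to the end with the white pointer line. The knobs stand at the corners of a 106 mm square
- knob_4 (a joint): clockwise turn of this knob seen from outside, rad: 0 = loose, 2.2 = tight against its stop, where the pointer line meets the short black tick on the cover. At value q the bar points 1.1 - q rad from the cover's x axis (anticlockwise positive). Starts at 0 to 0.4; 0.15 N m of friction, stays where it is left
- start_button_top (a point): centre of the top of the round steel start button (26 mm across) in its dark housing on the grey control box (110 x 85 x 45 mm, fixed, to the left or right of the chamber). It is pressed straight down
- start_button (a joint): how far the start button is pressed, m: 0 = out, 0.006 = fully down; a spring pushes it back, 5 N holds it fully down
- pan_box: bystander, not to be disturbed: closed white box 100 x 80 x 35 mm; origin at the centre of its underside
- bulb: bystander, not to be disturbed: orange blower bulb, 60 mm across and 100 mm high, standing; origin at the centre of its underside
- jar: bystander, not to be disturbed: small closed jar, 52 mm across, 75 mm high; origin at the centre of its underside
- beaker: bystander, not to be disturbed: glass beaker, 70 mm across, 85 mm high; origin at the centre of its underside
- wrench: bystander, not to be disturbed: steel wrench 120 mm long, lying
- pan_tin: bystander, not to be disturbed: flat round aluminium tin, 64 mm across, 22 mm high; origin at the centre of its underside
- bottle: bystander, not to be disturbed: closed bottle, 56 mm across, 140 mm high; origin at the centre of its underside
Mind the look-alikes: they are no part of the job. What is shaped like the part that bears start_button_top but blue or purple is not meant.

How it is judged:
By the outcome, as a careful person would: the job done as asked, in the order asked, and still so for the second after the job is handed in, with the robot touching nothing.
It also fails if it takes over 72 s, if anything falls off the work surface, if the arm or the gripper's body presses on something with over 40 N, if the wrist force passes 120 N, or if a joint passes its speed limit or range.

## Working session

There is one attempt and no reset: what is moved stays moved. The work goes in short steps, Python scripts to look and compute and a tool call to move; the robot and the scene stay as the last step left them, time stands still between calls to the robot, and variables do not carry over. Pictures are saved under pics/ and viewed, and the job is handed in when it is done.

Besides the shell and the picture viewer there is one more tool, called after ">>>" by a JSON object that holds its "api" and its "payload". arm_command: Moves the arm, as the interface text tells. Its arguments: {"type":"object","properties":{"rows":{"type":"array","items":{"type":"array","items":{"type":"array","items":{"type":"number"}}}}},"required":["rows"]}

```bash
mkdir -p pics; ls; cat > h.py <<'E'
import numpy as np, cv2
from scipy.spatial.transform import Rotation as R
from plant import read_state, vision
def grab(n):
    f=vision.grab_frame(n); return f
def save(f,name): cv2.imwrite('pics/'+name,cv2.cvtColor(f['color'],cv2.COLOR_RGB2BGR))
E
python3 - <<'E'
from h import *
import pickle
print(read_state())
for n in ['side','top','wrist']:
    f=grab(n); save(f,n+'0.png'); pickle.dump(f,open(n+'0.pkl','wb')); print(n,f['camera_matrix'],f['xyz'],f['orientation'])
E
```

```text
pics
{'time_s': 0.0, 'joints': array([ 1.04588812e+00,  3.59535366e-01,  1.51146864e+00,  2.25312004e-05,
        1.27251335e+00, -1.15118742e-01]), 'qd': array([ 0.00158905,  0.00135619, -0.00032246,  0.00066668,  0.0007612 ,
        0.00084145]), 'joint_torque': array([ 2.25061827e-03, -5.27614117e+01, -2.78627515e+01,  5.98726547e-05,
        1.28124654e-02,  2.82854819e-05]), 'eef_pos': array([0.23870357, 0.54970359, 0.23042175]), 'ee_rot': array([ 2.62625642,  1.72251815, -0.00271623]), 'force': array([-0.57348668,  0.54054292, -0.02817818]), 'torque': array([-0.01957974,  0.02536415,  0.00058022]), 'opening': 1.0018854410437272}
side [[390.56943302   0.         251.7841428 ]
 [  0.         390.56943302 197.76929448]
 [  0.           0.           1.        ]] [ 0.25905417 -0.75668813  1.06092595] [-2.3819343  0.4144409 -0.1511121]
top [[448.12056701   0.         249.12427261]
 [  0.         448.12056701 187.08282283]
 [  0.           0.           1.        ]] [0.41151806 0.00743452 1.35690876] [-2.1631375   2.16945245 -0.10225922]
wrist [[283.61242909   0.         256.48975785]
 [  0.         283.61242909 195.24427374]
 [  0.           0.           1.        ]] [0.16556691 0.58200132 0.37287919] [2.39422172 1.57169921 0.24952217]
```

View pics/side0.png

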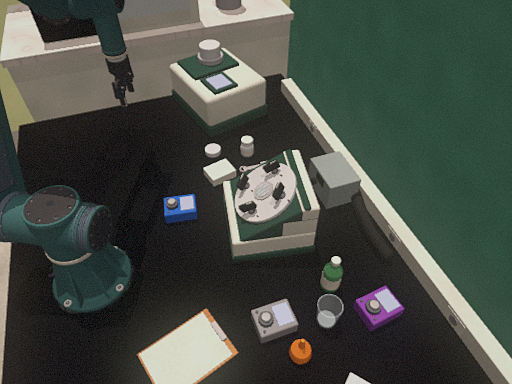

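View pics/top0.png

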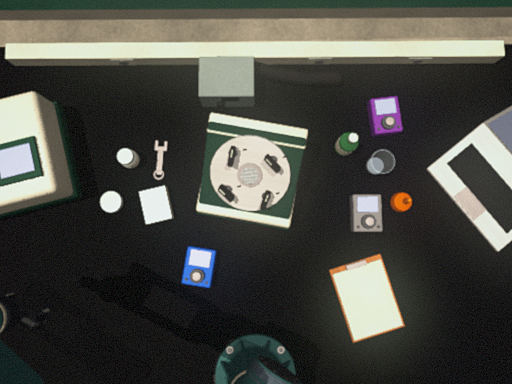

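View pics/wrist0.png

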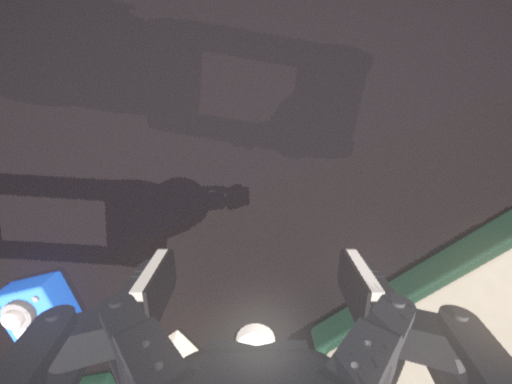

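```bash
python3 - <<'E'
import cv2
a=cv2.imread('pics/top0.png')[100:240,180:325]; b=cv2.imread('pics/side0.png')[130:265,200:345]
cv2.imwrite('pics/topc.png',cv2.resize(a,None,fx=5,fy=5,interpolation=cv2.INTER_CUBIC)[:600])
cv2.imwrite('pics/topc.png',cv2.resize(a,(600,580),interpolation=cv2.INTER_CUBIC))
cv2.imwrite('pics/sidec.png',cv2.resize(b,(638,594),interpolation=cv2.INTER_CUBIC))
a=cv2.imread('pics/top0.png')[85:245,335:425]
cv2.imwrite('pics/boxc.png',cv2.resize(a,None,fx=3.7,fy=3.7,interpolation=cv2.INTER_CUBIC))
E
```

```text
(no output)
```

View pics/topc.png

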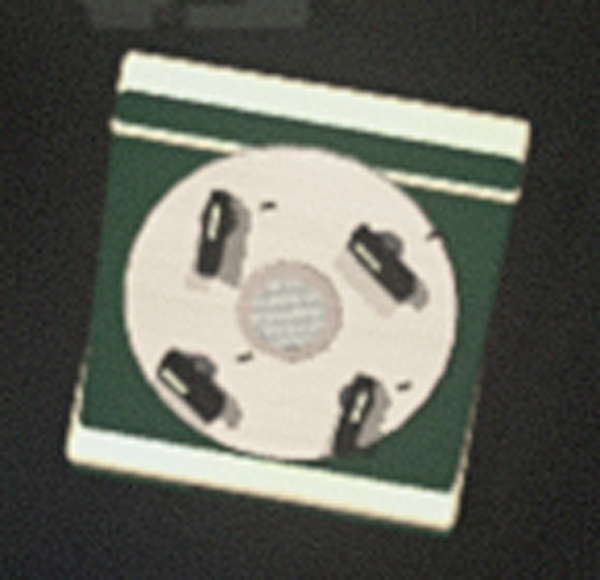

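View pics/sidec.png

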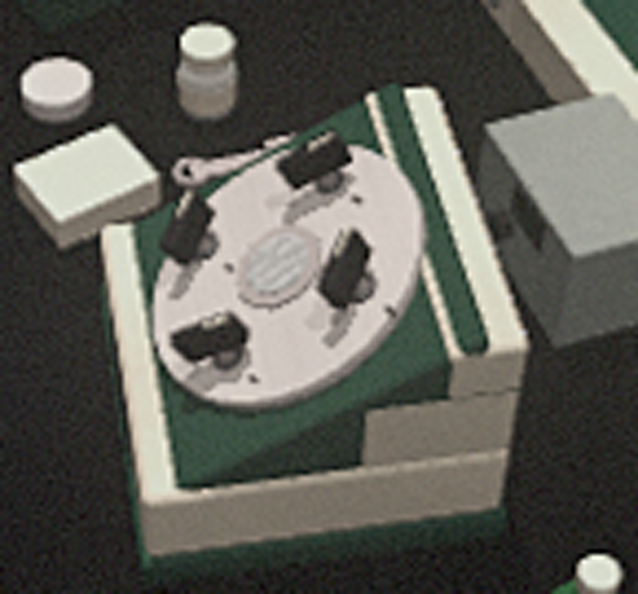

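View pics/boxc.png

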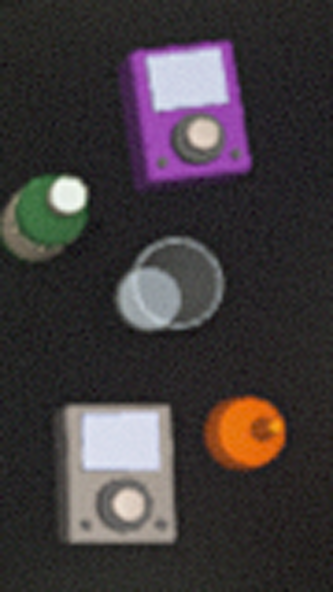

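```bash
cat >> h.py <<'E'
def ray(f,uv):
    K=f['camera_matrix']; d=np.linalg.inv(K)@np.array([uv[0],uv[1],1.]); d=R.from_rotvec(f['orientation']).apply(d)
    return np.array(f['xyz']),d/np.linalg.norm(d)
def plane(f,uv,z):
    o,d=ray(f,uv); return o+d*(z-o[2])/d[2]
def tri(rs):
    A=np.zeros((3,3));b=np.zeros(3)
    for o,d in rs:
        P=np.eye(3)-np.outer(d,d);A+=P;b+=P@o
    x=np.linalg.solve(A,b); return x,[np.linalg.norm((np.eye(3)-np.outer(d,d))@(x-o)) for o,d in rs]
def proj(f,P):
    P=np.atleast_2d(P); c=R.from_rotvec(f['orientation']).inv().apply(P-np.array(f['xyz'])); c=c@f['camera_matrix'].T; return c[:,:2]/c[:,2:]
def fit(frames,obs,x0,pts=None):
    """obs: list of (frame index, cover-frame point, uv). x=(cx,cy,cz,heading)"""
    from scipy.optimize import least_squares
    def res(x):
        M=coverR(x[3]); return np.concatenate([(proj(frames[i],x[:3]+M@np.array(p))[0]-uv) for i,p,uv in obs])
    return least_squares(res,x0,loss='soft_l1')
def coverR(h,t=np.pi/6):
    H=R.from_euler('z',h).as_matrix()
    return H@np.array([[np.cos(t),0,-np.sin(t)],[0,1,0],[np.sin(t),0,np.cos(t)]])
E
python3 - <<'E'
from h import *; import pickle
T=pickle.load(open('top0.pkl','rb'));S=pickle.load(open('side0.pkl','rb'))
c,e=tri([ray(T,(250.1,173)),ray(S,(265.5,191.8))]);print(c,e)
tp={1:(217,238),2:(386,265),3:(358,415),4:(197,388)}
sp={1:(318,160),2:(347,268),3:(210,337),4:(188,228)}
P={}
for k in tp:
    a=np.array(tp[k])/4.138+(180,100); b=np.array(sp[k])/4.4+(200,130)
    P[k],e=tri([ray(T,a),ray(S,b)]);print(k,P[k],e)
m=np.mean([P[k] for k in P],0);print('mean',m)
u=(P[1]+P[2]-P[3]-P[4])/2;l=(P[1]+P[4]-P[2]-P[3])/2;print(u,l,np.linalg.norm(u),np.linalg.norm(l),np.cross(u,l)/106**2*1e6)
for n,uv in (('btn',(367+.4,222)),):
    uv=np.array((126,503))/3.7+(335,85); print(uv,plane(T,uv,.055))
# wrist cam in tool
W=pickle.load(open('wrist0.pkl','rb'));s=read_state();Rt=R.from_rotvec(s['ee_rot'])
print('cam in tool',Rt.inv().apply(np.array(W['xyz'])-s['eef_pos']),(Rt.inv()*R.from_rotvec(W['orientation'])).as_matrix())
E
```

```text
[0.57243546 0.01232681 0.1603815 ] [np.float64(0.0014352243265583096), np.float64(0.0014352243265583072)]
1 [0.60775823 0.05666075 0.21830892] [np.float64(0.0042228920732566445), np.float64(0.004222892073256734)]
2 [ 0.58874977 -0.04779939  0.21922339] [np.float64(0.002664302100115344), np.float64(0.002664302100115219)]
3 [ 0.49828394 -0.03117791  0.166478  ] [np.float64(0.0014917351623448352), np.float64(0.0014917351623448128)]
4 [0.51673781 0.07229243 0.16661517] [np.float64(0.0022154356155150838), np.float64(0.0022154356155150083)]
mean [0.55288244 0.01249397 0.19265637]
[ 0.09074312 -0.01612658  0.05221957] [ 0.01873116  0.10396523 -0.00038865] 0.105930473665683 0.10563984749163975 [-0.48262305  0.09019232  0.86651832]
[369.05405405 220.94594595] [ 0.44403062 -0.33056934  0.055     ]
cam in tool [ 1.03398568e-04 -7.99970711e-02 -1.42243552e-01] [[ 9.99999705e-01  6.27340918e-04 -4.42116556e-04]
 [-4.57506963e-04  9.49788758e-01  3.12891525e-01]
 [ 6.16206991e-04 -3.12891231e-01  9.49788765e-01]]
```

>>> {"api": "arm_command", "payload": {"rows": [[[10, -30, 80, 5, 100], [50, -80, 130, 13, 100], [80, -120, 130, 13, 100], [105, -155, 130, 13, 100], [130, -190, 130, 13, 100], [155, -225, 130, 13, 100], [180, -265, 130, 13, 100], [205, -300, 130, 13, 100]]]}}

```text
time_s: 0.82
eef_pos: [0.3986, 0.3147, 0.3568]
ee_rot: [2.414, 2.009, -0.001]
force: [0.4, 0.8, -0.4]
opening: 0.998
```

>>> {"api": "arm_command", "payload": {"rows": [[[155, -230, 0, 0, 0], [155, -230, 0, 0, 0], [155, -230, 0, 0, 0], [155, -230, 0, 0, 0], [155, -230, 0, 0, 0], [155, -230, 0, 0, 0], [155, -230, 0, 0, 0], [155, -230, 0, 0, 0]]]}}

```text
time_s: 1.48
eef_pos: [0.5565, 0.0797, 0.3562]
ee_rot: [2.417, 2.002, -0.002]
force: [0.1, 0.6, 0.1]
opening: 0.004
```

```bash
python3 - <<'E'
from h import *; import pickle
s=read_state();print(s['time_s'],s['eef_pos'],s['ee_rot'],s['force'])
W=grab('wrist');pickle.dump(W,open('w1.pkl','wb'));save(W,'w1s.png')
print(read_state()['eef_pos'])
im=cv2.imread('pics/w1s.png');cv2.imwrite('pics/w1.png',cv2.resize(im,(800,600),interpolation=cv2.INTER_CUBIC))
E
```

```text
1.4833 [0.55649174 0.07974012 0.35617777] [ 2.41677632e+00  2.00171131e+00 -1.90184467e-03] [0.09724182 0.5752156  0.10374532]
[0.55471853 0.08216473 0.3560952 ]
```

View pics/w1.png

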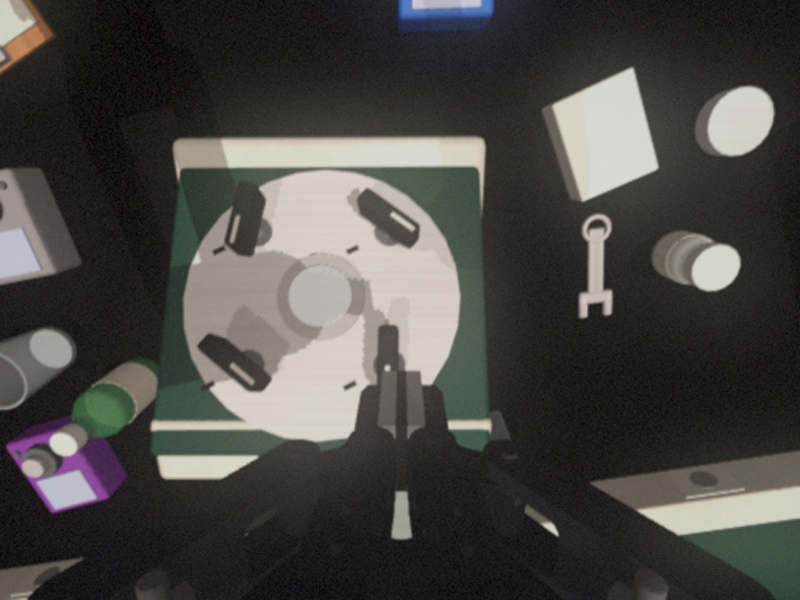

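>>> {"api": "arm_command", "payload": {"rows": [[[25, -30, 20, 0, 0], [50, -60, 40, 0, 0], [55, -70, 40, 0, 0], [55, -70, 40, 0, 0], [55, -70, 40, 0, 0]]]}}

```text
time_s: 1.95
eef_pos: [0.6093, 0.0127, 0.3956]
ee_rot: [-2.419, -2.004, 0.002]
force: [0.1, 0.5, -0.6]
opening: 0.002
```

```bash
python3 - <<'E'
from h import *; import pickle
W=grab('wrist');pickle.dump(W,open('w2.pkl','wb'));save(W,'w2s.png')
print(read_state()['eef_pos'],read_state()['time_s'])
im=cv2.imread('pics/w2s.png')[70:320,110:380];cv2.imwrite('pics/w2.png',cv2.resize(im,None,fx=2.4,fy=2.4,interpolation=cv2.INTER_CUBIC))
E
```

```text
[0.60869352 0.01336006 0.39534384] 2.0
```

View pics/w2.png

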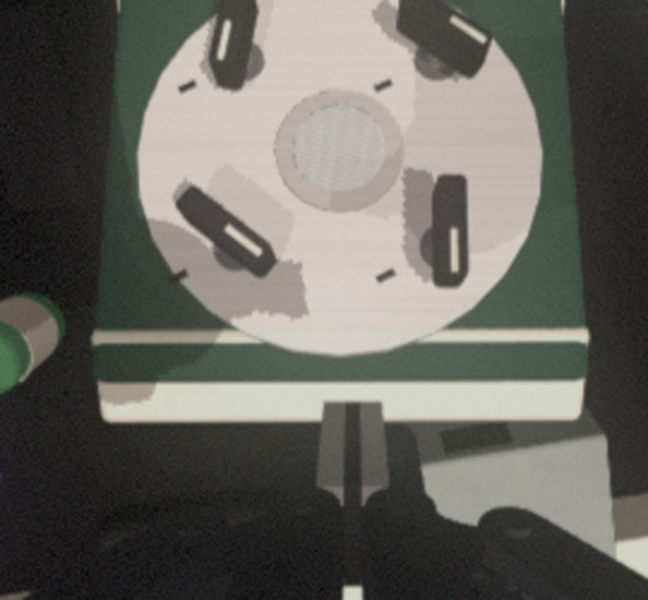

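```bash
python3 - <<'E'
import cv2
im=cv2.imread('pics/w2s.png')[50:225,150:350];cv2.imwrite('pics/w2b.png',cv2.resize(im,None,fx=3.4,fy=3.4,interpolation=cv2.INTER_CUBIC))
E
```

```text
(no output)
```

View pics/w2b.png

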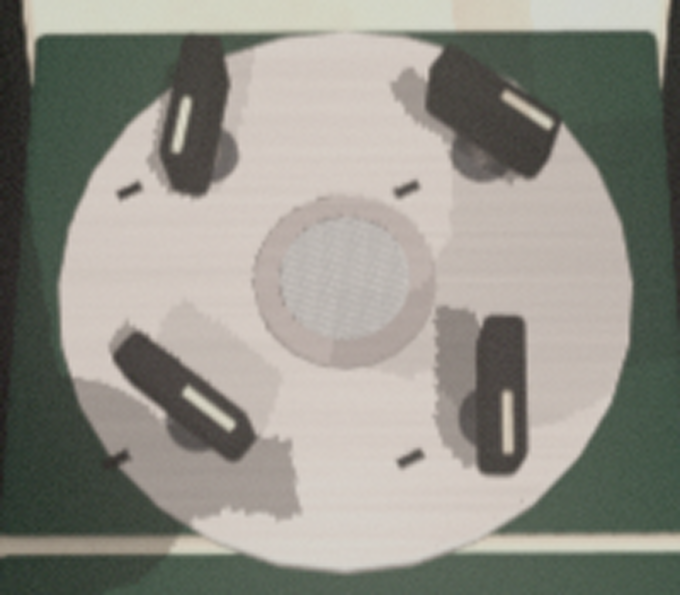

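```bash
python3 - <<'E'
from h import *; import pickle
from scipy.optimize import least_squares
W=pickle.load(open('w2.pkl','rb'));T=pickle.load(open('top0.pkl','rb'));S=pickle.load(open('side0.pkl','rb'))
px=lambda u,v:np.array((u/3.4+150-.35,v/3.4+50-.35))
s={1:(1,1),2:(1,-1),3:(-1,-1),4:(-1,1)}
tick={3:(130,190),4:(407,188),2:(117,459),1:(411,458)}
line={1:((508,390),(508,453)),2:((184,388),(234,429)),3:((186,97),(177,153)),4:((503,92),(551,128))} 
def axis(k): return np.array([.053*s[k][0],.053*s[k][1],0])
def res(x):
    M=coverR(x[3]);r=x[4];o=[]
    for k in s:
        p=axis(k)+[r*np.cos(1.1),-r*np.sin(1.1),0]; o+=list(proj(W,x[:3]+M@p)[0]-px(*tick[k]))
        q=x[5+k-1]
        # pointer line points: each on line -> perpendicular residual
        a,b=proj(W,x[:3]+M@np.array([axis(k)+[t*np.cos(1.1-q),t*np.sin(1.1-q),.04] for t in(.0,.02)]))
        n=np.array([-(b-a)[1],(b-a)[0]]);n/=np.linalg.norm(n)
        o+=[n@(px(*e)-a) for e in line[k]]
    c=x[:3]
    o+=list(proj(W,c)[0]-px(345,281))
    o+=list(.5*(proj(T,c)[0]-(250.1,173)))+list(.5*(proj(S,c)[0]-(265.5,191.8)))
    return np.array(o)
r=least_squares(res,[.572,.012,.16,-.17,.035,1.1,.2,1.1,.2],x_scale=[.01,.01,.01,.1,.01,1,1,1,1])
x=r.x;print(x.round(4),r.cost);print(r.fun.round(2))
M=coverR(x[3]);print(M.round(3))
for k in s: print(k,(x[:3]+M@(axis(k)+[0,0,.028])).round(4),'q',x[4+k].round(3))
# line radial extents & disc check
for k in s:
    q=x[4+k];
    print(k,[np.linalg.norm(proj(W,x[:3]+M@(axis(k)+[0,0,.04]))[0]-px(*e)) for e in line[k]])
print((proj(W,x[:3]+np.array([M@[.108*np.cos(a),.108*np.sin(a),0] for a in np.arange(4)*np.pi/2]))-(150,50))*3.4)
np.save('cover.npy',x)
E
```

```text
Traceback (most recent call last):
ValueError: matmul: Input operand 1 has a mismatch in its core dimension 0, with gufunc signature (n?,k),(k,m?)->(n?,m?) (size 2 is different from 3)
```

```bash
cat > fitc.py <<'E'
from h import *; import pickle
from scipy.optimize import least_squares
s={1:(1,1),2:(1,-1),3:(-1,-1),4:(-1,1)}
def axis(k): return np.array([.053*s[k][0],.053*s[k][1],0])
E
python3 - <<'E'
from fitc import *
W=pickle.load(open('w2.pkl','rb'));T=pickle.load(open('top0.pkl','rb'));S=pickle.load(open('side0.pkl','rb'))
px=lambda u,v:np.array((u/3.4+150-.35,v/3.4+50-.35))
tick={3:(130,190),4:(407,188),2:(117,459),1:(411,458)}
line={1:((508,390),(508,453)),2:((184,388),(234,429)),3:((186,97),(177,153)),4:((503,92),(551,128))} 
def res(x):
    M=coverR(x[3]);r=x[4];o=[]
    for k in s:
        p=axis(k)+[r*np.cos(1.1),-r*np.sin(1.1),0]; o+=list(proj(W,x[:3]+M@p)[0]-px(*tick[k]))
        q=x[5+k-1]
        a,b=proj(W,x[:3]+np.array([axis(k)+[t*np.cos(1.1-q),t*np.sin(1.1-q),.04] for t in(.0,.02)])@M.T)
        n=np.array([-(b-a)[1],(b-a)[0]]);n/=np.linalg.norm(n)
        o+=[n@(px(*e)-a) for e in line[k]]
    c=x[:3]
    o+=list(proj(W,c)[0]-px(345,281))
    o+=list(.5*(proj(T,c)[0]-(250.1,173)))+list(.5*(proj(S,c)[0]-(265.5,191.8)))
    return np.array(o)
r=least_squares(res,[.572,.012,.16,-.17,.035,1.1,.2,1.1,.2],x_scale=[.01,.01,.01,.1,.01,1,1,1,1])
x=r.x;print(x.round(4),r.cost);print(r.fun.round(2))
M=coverR(x[3]);print(M.round(3))
for k in s: print(k,(x[:3]+M@(axis(k)+[0,0,.028])).round(4),'q',x[4+k].round(3))
print((proj(W,x[:3]+np.array([[.108*np.cos(a),.108*np.sin(a),0] for a in np.arange(4)*np.pi/2])@M.T)-(150,50))*3.4)
np.save('cover.npy',x)
E
```

```text
[ 0.5655  0.0138  0.1703 -0.1792  0.0329  1.1222  0.2225  1.2326  0.231 ] 1.8226626686400758
[ 0.11 -0.24 -0.25  0.03 -0.04  0.07 -0.11  0.01 -0.08  0.06  0.34 -0.04
 -0.05 -0.   -0.26  0.03  0.    0.14 -0.22  0.78 -1.32 -0.93]
[[ 0.852  0.178 -0.492]
 [-0.154  0.984  0.089]
 [ 0.5    0.     0.866]]
1 [0.6063 0.0603 0.2211] q 1.122
2 [ 0.5874 -0.044   0.2211] q 0.222
3 [ 0.4971 -0.0277  0.1681] q 1.233
4 [0.516  0.0766 0.1681] q 0.231
[[344.48240015 567.29480437]
 [632.72697202 278.09830318]
 [343.23841491  26.5384171 ]
 [ 55.49188022 282.48450584]]
```

```bash
cat >> fitc.py <<'E'
def solve(W,tick,line,px,port,rim=None,x0=None,wt=1.0):
    T=pickle.load(open('top0.pkl','rb'));S=pickle.load(open('side0.pkl','rb'))
    tp={1:(217,238),2:(386,265),3:(358,415),4:(197,388)}
    sp={1:(318,160),2:(347,268),3:(210,337),4:(188,228)}
    def res(x):
        M=coverR(x[3]);r=x[4];o=[]
        for k in s:
            if k in tick:
                p=axis(k)+[r*np.cos(1.1),-r*np.sin(1.1),0]; o+=list(proj(W,x[:3]+M@p)[0]-px(*tick[k]))
            q=x[5+k-1]
            if k in line:
                a,b=proj(W,x[:3]+np.array([axis(k)+[t*np.cos(1.1-q),t*np.sin(1.1-q),.04] for t in(.0,.02)])@M.T)
                n=np.array([-(b-a)[1],(b-a)[0]]);n/=np.linalg.norm(n)
                o+=[n@(px(*e)-a) for e in line[k]]
            else: o+=[0,0]
        c=x[:3]
        o+=list(proj(W,c)[0]-px(*port))
        for a,uv,ax in rim or []:
            o.append(proj(W,c+M@[.108*np.cos(a),.108*np.sin(a),0])[0][ax]-px(*uv)[ax])
        o+=list(wt*(proj(T,c)[0]-(250.1,173)))+list(wt*(proj(S,c)[0]-(265.5,191.8)))
        for k in s:
            p=c+M@(axis(k)+[0,0,.032]); o+=list(.5*wt*(proj(T,p)[0]-np.array(tp[k])/4.138-(180,100)))+list(.5*wt*(proj(S,p)[0]-np.array(sp[k])/4.4-(200,130)))
        return np.array(o)
    r=least_squares(res,x0 if x0 is not None else [.572,.012,.16,-.17,.035,1.1,.2,1.1,.2],x_scale=[.01,.01,.01,.1,.01,1,1,1,1])
    return r.x,r
E
python3 - <<'E'
from fitc import *
W=pickle.load(open('w2.pkl','rb'))
px=lambda u,v:np.array((u/3.4+150-.35,v/3.4+50-.35))
tick={3:(130,190),4:(407,188),2:(117,459),1:(411,458)}
line={1:((508,390),(508,453)),2:((184,388),(234,429)),3:((186,97),(177,153)),4:((503,92),(551,128))} 
h=np.pi/2
for wt in (.5,1.,):
  x,r=solve(W,tick,line,px,(345,281),[(0,(344,572),1),(h,(632,285),0),(-h,(60,285),0),(2*h,(344,33),1)],wt=wt)
  print(x.round(4),r.cost);print(r.fun.round(2))
M=coverR(x[3])
for k in s: print(k,(x[:3]+M@(axis(k)+[0,0,.028])).round(4),'q',x[4+k].round(3))
np.save('cover.npy',x)
E
```

```text
[ 0.5661  0.0137  0.1692 -0.1798  0.0328  1.1099  0.216   1.2471  0.1944] 4.662978611622997
[ 0.06 -0.07 -0.46  0.05  0.23  0.19 -0.22  0.02  0.2   0.43  0.6  -0.05
 -0.04  0.43 -0.8   0.09 -0.02  0.51 -0.95  0.25 -0.71 -0.96 -0.19  0.71
 -1.23 -0.82 -0.29 -0.21 -0.64 -0.39 -0.3  -0.05 -0.55 -0.38 -0.31  0.08
 -0.43 -0.36 -0.4  -0.03 -0.45 -0.39]
[ 0.5664  0.0133  0.168  -0.1787  0.0325  1.0896  0.21    1.2463  0.1613] 11.27732943614899
[-0.02 -0.15 -0.82  0.09  0.47  0.2  -0.35  0.03  0.34  0.72  0.59 -0.03
 -0.19  0.63 -1.29  0.16 -0.23  0.71 -1.05 -0.26 -0.62 -0.53 -0.24  1.35
 -2.33 -1.31 -0.5  -0.43 -1.24 -0.61 -0.54 -0.13 -1.04 -0.6  -0.54  0.11
 -0.79 -0.56 -0.72 -0.1  -0.84 -0.61]
1 [0.6072 0.0598 0.2187] q 1.09
2 [ 0.5883 -0.0445  0.2187] q 0.21
3 [ 0.498  -0.0282  0.1657] q 1.246
4 [0.5168 0.0761 0.1657] q 0.161
```

```bash
cat > plan.py <<'E'
from fitc import *
X=np.load('cover.npy')
C=X[:3];H=X[3];M=coverR(H)
HX,HY=.0075,.011
def yawbar(q):
    th=1.1-q; d=M@[np.cos(th),np.sin(th),0]; return np.arctan2(d[1],d[0])
g=np.array([(a,b,c) for a in np.linspace(-HX,HX,7) for b in np.linspace(-HY,HY,9) for c in np.linspace(0,.04,17)])
def inside(k,q,tcp,yb):
    ty=np.array([np.cos(yb),np.sin(yb),0]);tx=np.array([-ty[1],ty[0],0])  # tool x 90deg ccw of tool y
    P=tcp+g[:,:1]*tx+g[:,1:2]*ty+g[:,2:]*np.array([0,0,1])
    L=(P-C)@M-axis(k); th=1.1-q
    a=L[:,0]*np.cos(th)+L[:,1]*np.sin(th); b=-L[:,0]*np.sin(th)+L[:,1]*np.cos(th)
    return ((abs(a)<.025)&(abs(b)<.007)&(L[:,2]>.012)&(L[:,2]<.04)).any()
def touch(k,q,end,rho=.020,h=.020,gap=0.,yq=None):
    """TCP where the finger just touches the bar at q (+gap). end=+1 pointer,-1 tail"""
    th=1.1-q; d=np.array([np.cos(th),np.sin(th),0])*end; l=np.array([-np.sin(th),np.cos(th),0])*end # ccw side
    yb=yawbar(q if yq is None else yq)
    lo,hi=0.,.05
    f=lambda t:C+M@(axis(k)+d*rho+l*t+[0,0,h])
    for _ in range(30):
        m=(lo+hi)/2
        if inside(k,q,f(m),yb): lo=m
        else: hi=m
    return f(hi+gap),yb,hi
def cur():
    s=read_state();x=R.from_rotvec(s['ee_rot']).as_matrix();return s,s['eef_pos'],np.arctan2(x[1,1],x[0,1])
def show(name,tcp,yb,p,y): print(name,'shift mm',((tcp-p)*1000).round(1),'turn',np.degrees((yb-y+np.pi)%(2*np.pi)-np.pi).round(1),'tcp',tcp.round(4))
def target(k,qs,end,**kw):
    s,p,y=cur();print('t',s['time_s'],'tcp',p.round(4),'yawy',np.degrees(y).round(1),'F',s['force'].round(1),'M',s['torque'].round(2))
    for q,gap in qs:
        t,yb,l=touch(k,q,end,gap=gap,**kw); show(f'q{q:.2f} gap{gap} lat{l*1000:.0f}',t,yb,p,y)
E
python3 - <<'E'
from plan import *
x=np.array([ 0.5662,0.0136,0.1688,-.1795,.0328,1.11,.217,1.24,.20]);np.save('cover.npy',x)
import plan; 
target(2,[(.217,.008)]+[(q,0) for q in (.217,.4,.6,.8,1.0,1.1,1.26)],1)
E
```

```text
t 2.0 tcp [0.6087 0.0134 0.3953] yawy -10.7 F [-0.5  0.  -1.3] M [-0.03  0.02  0.03]
q0.22 gap0.008 lat24 shift mm [ -20.3  -21.6 -189.5] turn 55.0 tcp [ 0.5884 -0.0082  0.2058]
q0.22 gap0 lat24 shift mm [ -15.9  -27.5 -186.4] turn 55.0 tcp [ 0.5928 -0.0142  0.2089]
q0.40 gap0 lat22 shift mm [ -10.3  -29.2 -183.1] turn 44.6 tcp [ 0.5984 -0.0159  0.2123]
q0.60 gap0 lat20 shift mm [  -4.9  -32.8 -179.6] turn 32.7 tcp [ 0.6038 -0.0195  0.2157]
q0.80 gap0 lat18 shift mm [  -0.6  -38.  -176.6] turn 20.1 tcp [ 0.6081 -0.0246  0.2187]
q1.00 gap0 lat16 shift mm [   2.3  -44.2 -174.4] turn 7.0 tcp [ 0.611  -0.0308  0.221 ]
q1.10 gap0 lat15 shift mm [   3.2  -47.4 -173.5] turn 0.4 tcp [ 0.6119 -0.034   0.2218]
q1.26 gap0 lat15 shift mm [   4.4  -50.8 -172.5] turn -10.1 tcp [ 0.6131 -0.0375  0.2229]
```

>>> {"api": "arm_command", "payload": {"rows": [[[-5, -5, -20, 7, 0], [-10, -10, -40, 14, 0], [-20, -20, -60, 21, 0], [-20, -21, -80, 28, 0], [-20, -21, -100, 35, 0], [-20, -21, -110, 42, 0], [-20, -21, -120, 49, 0], [-20, -21, -125, 55, 0]]]}}

```text
time_s: 2.67
eef_pos: [0.5861, -0.0054, 0.2682]
ee_rot: [-1.206, -2.896, 0.004]
force: [-0.4, -0.0, 0.2]
opening: -0.0
```

```bash
python3 - <<'E'
from plan import *
target(2,[(.217,.008)]+[(q,0) for q in (.217,.4,.6,.8,1.0,1.1,1.26)],1)
W=grab('wrist');save(W,'w3s.png');im=cv2.imread('pics/w3s.png');cv2.imwrite('pics/w3.png',cv2.resize(im,(800,600)))
E
```

```text
t 2.6667 tcp [ 0.5861 -0.0054  0.2682] yawy 44.8 F [-0.4 -0.   0.2] M [-0.06  0.01 -0.03]
q0.22 gap0.008 lat24 shift mm [  2.1  -2.5 -61.6] turn -0.5 tcp [ 0.5882 -0.0079  0.2066]
q0.22 gap0 lat24 shift mm [  6.5  -8.4 -58.5] turn -0.5 tcp [ 0.5926 -0.0139  0.2097]
q0.40 gap0 lat22 shift mm [ 12.1 -10.1 -55.1] turn -10.9 tcp [ 0.5982 -0.0156  0.2131]
q0.60 gap0 lat20 shift mm [ 17.5 -13.8 -51.7] turn -22.8 tcp [ 0.6036 -0.0192  0.2165]
q0.80 gap0 lat18 shift mm [ 21.9 -18.9 -48.7] turn -35.4 tcp [ 0.6079 -0.0243  0.2195]
q1.00 gap0 lat16 shift mm [ 24.7 -25.1 -46.4] turn -48.5 tcp [ 0.6108 -0.0306  0.2218]
q1.10 gap0 lat15 shift mm [ 25.6 -28.3 -45.6] turn -55.1 tcp [ 0.6117 -0.0338  0.2226]
q1.26 gap0 lat15 shift mm [ 26.8 -31.8 -44.5] turn -65.6 tcp [ 0.6129 -0.0372  0.2237]
```

View pics/w3.png

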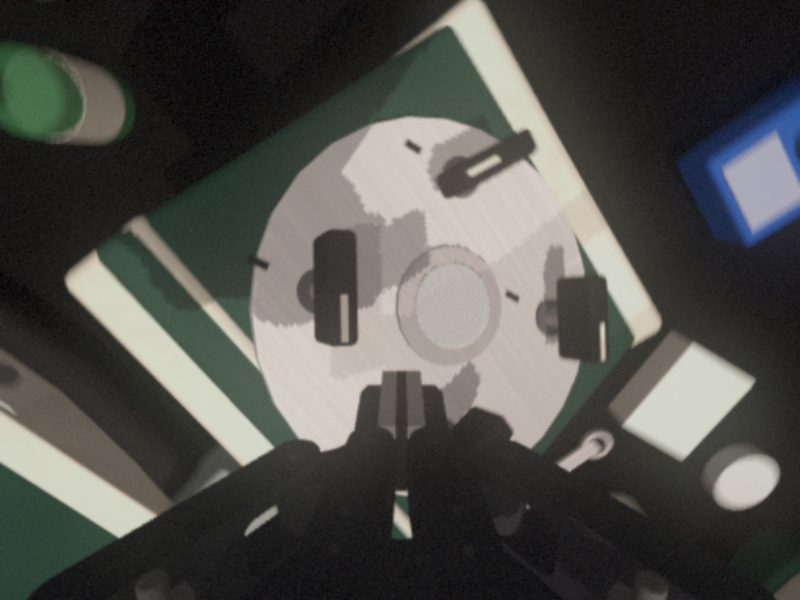

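>>> {"api": "arm_command", "payload": {"rows": [[[2, -2, -30, 0, 0], [2, -2, -55, 0, 0], [2, -2, -61, 0, 0], [2, -2, -61, 0, 0]]]}}

```text
time_s: 3.05
eef_pos: [0.5853, -0.006, 0.2048]
ee_rot: [-1.197, -2.893, 0.007]
force: [0.4, -0.1, 0.1]
opening: -0.0
```

```bash
sed -i 's/HX,HY=.0075/HX,HY=.0085/' plan.py; python3 - <<'E'
from plan import *
target(2,[(.217,.008)]+[(q,0) for q in (.217,.3,.4,.5,.6,.7,.8,.9,1.0,1.1,1.26)],1)
W=grab('wrist');save(W,'w4s.png');im=cv2.imread('pics/w4s.png');cv2.imwrite('pics/w4.png',cv2.resize(im,(800,600)))
E
```

```text
t 3.05 tcp [ 0.5853 -0.006   0.2048] yawy 45.1 F [ 0.4 -0.1  0.1] M [-0.    0.03 -0.04]
q0.22 gap0.008 lat25 shift mm [ 2.3 -1.1  1.3] turn -0.8 tcp [ 0.5876 -0.0071  0.2062]
q0.22 gap0 lat25 shift mm [ 6.6 -7.   4.4] turn -0.8 tcp [ 0.5919 -0.013   0.2093]
q0.30 gap0 lat24 shift mm [ 9.3 -7.6  6. ] turn -5.4 tcp [ 0.5946 -0.0136  0.2108]
q0.40 gap0 lat23 shift mm [12.5 -8.8  7.9] turn -11.1 tcp [ 0.5978 -0.0148  0.2128]
q0.50 gap0 lat22 shift mm [ 15.4 -10.5   9.8] turn -17.0 tcp [ 0.6008 -0.0165  0.2146]
q0.60 gap0 lat21 shift mm [ 18.1 -12.3  11.5] turn -23.1 tcp [ 0.6034 -0.0183  0.2163]
q0.70 gap0 lat20 shift mm [ 20.5 -14.8  13.1] turn -29.3 tcp [ 0.6058 -0.0208  0.2179]
q0.80 gap0 lat19 shift mm [ 22.5 -17.4  14.5] turn -35.7 tcp [ 0.6079 -0.0234  0.2194]
q0.90 gap0 lat18 shift mm [ 24.3 -20.4  15.8] turn -42.2 tcp [ 0.6096 -0.0264  0.2207]
q1.00 gap0 lat17 shift mm [ 25.6 -23.6  16.9] turn -48.7 tcp [ 0.6109 -0.0296  0.2217]
q1.10 gap0 lat16 shift mm [ 26.6 -26.8  17.8] turn -55.3 tcp [ 0.6119 -0.0328  0.2226]
q1.26 gap0 lat16 shift mm [ 27.9 -30.3  18.9] turn -65.9 tcp [ 0.6132 -0.0363  0.2237]
```

View pics/w4.png

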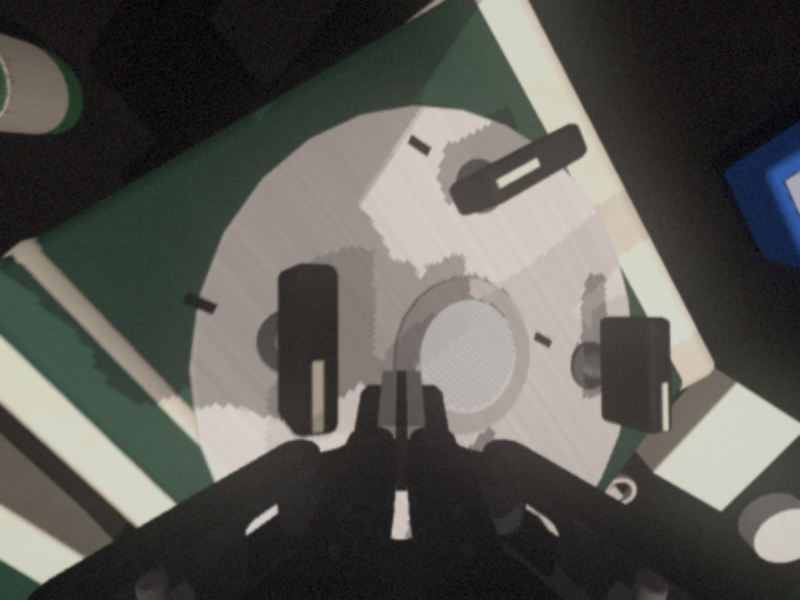

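>>> {"api": "arm_command", "payload": {"rows": [[[6, -7, 4, -1, 0], [9, -8, 6, -5, 0], [12, -9, 8, -11, 0], [15, -10, 10, -17, 0], [18, -12, 12, -23, 0], [20, -15, 13, -29, 0], [22, -17, 15, -36, 0], [22, -17, 15, -36, 0]]]}}

```text
time_s: 3.77
eef_pos: [0.6103, -0.0224, 0.2236]
ee_rot: [-2.044, -2.376, -0.004]
force: [-0.6, 5.7, -2.5]
opening: 0.001
```

```bash
python3 - <<'E'
from plan import *
target(2,[(q,0) for q in (.8,.9,1.0,1.1,1.26)],1)
W=grab('wrist');save(W,'w5s.png');im=cv2.imread('pics/w5s.png');cv2.imwrite('pics/w5.png',cv2.resize(im,(800,600)))
E
```

```text
t 3.7667 tcp [ 0.6103 -0.0224  0.2236] yawy 8.6 F [-0.6  5.7 -2.5] M [ 0.84  0.   -0.03]
q0.80 gap0 lat19 shift mm [-2.4 -1.  -4.3] turn 0.8 tcp [ 0.6079 -0.0234  0.2194]
q0.90 gap0 lat18 shift mm [-0.7 -4.  -3. ] turn -5.7 tcp [ 0.6096 -0.0264  0.2207]
q1.00 gap0 lat17 shift mm [ 0.6 -7.2 -1.9] turn -12.3 tcp [ 0.6109 -0.0296  0.2217]
q1.10 gap0 lat16 shift mm [  1.6 -10.4  -1. ] turn -18.9 tcp [ 0.6119 -0.0328  0.2226]
q1.26 gap0 lat16 shift mm [  2.9 -13.9   0.1] turn -29.4 tcp [ 0.6132 -0.0363  0.2237]
```

View pics/w5.png

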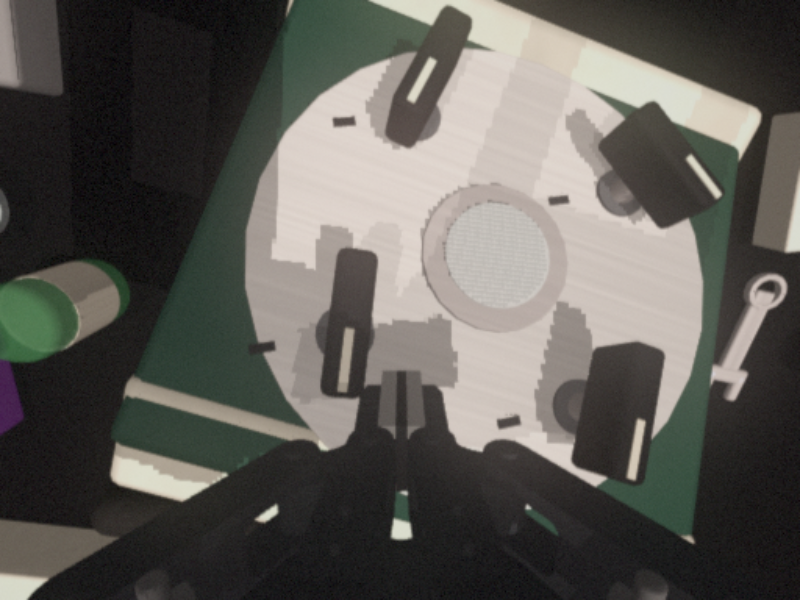

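```bash
cat >> plan.py <<'E'
def qline(W,k,e,off=0):
    from scipy.optimize import minimize_scalar
    e=[np.array(p) for p in e]
    # intersect pixel rays with plane n=40mm, take direction
    P=[]
    for uv in e:
        o,d=ray(W,uv); n=M[:,2]; t=((C-o)@n+.04)/(d@n); P.append((o+t*d-C)@M-axis(k))
    v=P[1]-P[0]; return 1.1-np.arctan2(v[1],v[0]), [p.round(4) for p in P]
E
python3 - <<'E'
from plan import *
import pickle
W=grab('wrist');pickle.dump(W,open('w5.pkl','wb'))
e=[np.array(p)/1.5625-.2 for p in ((350,328),(342,390))]
print(qline(W,2,e))
e=[np.array(p)/1.5625-.2 for p in ((434,59),(412,103))]
print(qline(W,3,e))
W=pickle.load(open('w2.pkl','rb'))
line={1:((508,390),(508,453)),2:((184,388),(234,429)),3:((186,97),(177,153)),4:((503,92),(551,128))}
for k in line: print(k,qline(W,k,[np.array(p)/3.4+(149.65,49.65) for p in line[k]]))
E
```

```text
(np.float64(0.9164985574991644), [array([0.0033, 0.0005, 0.04  ]), array([0.0228, 0.0041, 0.04  ])])
(np.float64(1.2242192375784267), [array([ 0.0019, -0.0007,  0.04  ]), array([ 0.023 , -0.0034,  0.04  ])])
1 (np.float64(1.1365527056417444), [array([0.0025, 0.0006, 0.04  ]), array([ 0.0235, -0.0002,  0.04  ])])
2 (np.float64(0.22854230336927173), [array([0.001 , 0.0017, 0.04  ]), array([0.0149, 0.0182, 0.04  ])])
3 (np.float64(1.21140875956727), [array([ 0.0016, -0.001 ,  0.04  ]), array([ 0.0229, -0.0034,  0.04  ])])
4 (np.float64(0.24824830865010483), [array([0.0006, 0.0028, 0.04  ]), array([0.0146, 0.0188, 0.04  ])])
```

>>> {"api": "arm_command", "payload": {"rows": [[[0, -4, -3, -6, 0], [1, -7, -2, -12, 0], [2, -10, -1, -19, 0], [2, -12, -1, -22, 0], [2, -12, -1, -22, 0]]]}}

```text
time_s: 4.28
eef_pos: [0.6153, -0.0333, 0.2253]
ee_rot: [-2.461, -1.946, -0.017]
force: [4.5, 5.5, -1.6]
opening: -0.002
```

```bash
python3 - <<'E'
from plan import *
target(2,[(q,0) for q in (1.1,1.15,1.2,1.26)],1)
W=grab('wrist');pickle.dump(W,open('w6.pkl','wb'));save(W,'w6s.png');im=cv2.imread('pics/w6s.png');cv2.imwrite('pics/w6.png',cv2.resize(im,(800,600)))
E
```

```text
t 4.2833 tcp [ 0.6153 -0.0333  0.2253] yawy -13.3 F [ 4.5  5.5 -1.6] M [ 0.86 -0.72 -0.  ]
q1.10 gap0 lat16 shift mm [-3.4  0.5 -2.7] turn 3.0 tcp [ 0.6119 -0.0328  0.2226]
q1.15 gap0 lat16 shift mm [-2.9 -0.5 -2.3] turn -0.3 tcp [ 0.6123 -0.0338  0.223 ]
q1.20 gap0 lat16 shift mm [-2.5 -1.6 -2. ] turn -3.6 tcp [ 0.6128 -0.0349  0.2234]
q1.26 gap0 lat16 shift mm [-2.1 -2.9 -1.6] turn -7.5 tcp [ 0.6132 -0.0363  0.2237]
```

View pics/w6.png

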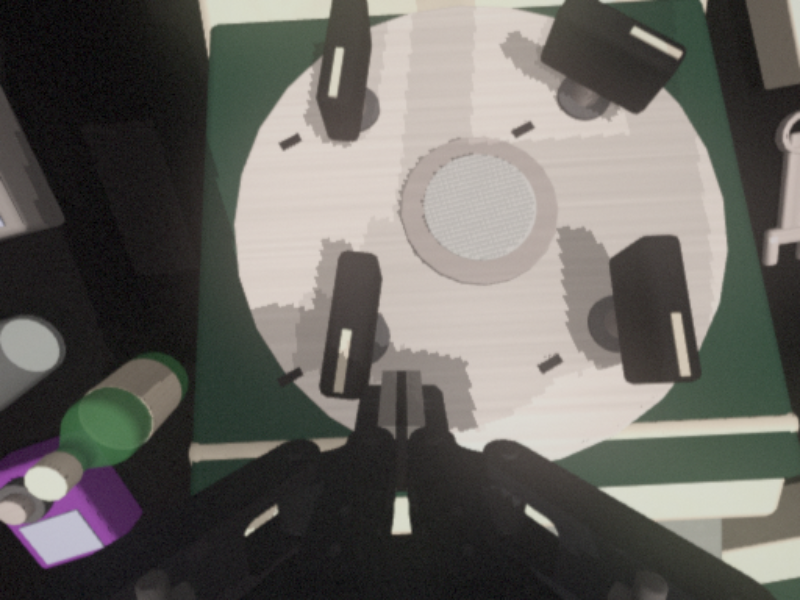

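```bash
python3 - <<'E'
from plan import *
W=pickle.load(open('w6.pkl','rb'))
print(qline(W,2,[np.array(p)/1.5625-.2 for p in ((347,330),(339,394))]))
target(4,[(.22,.008)],-1)
E
```

```text
(np.float64(1.2500520292150061), [array([ 0.0035, -0.0008,  0.04  ]), array([ 0.024 , -0.0039,  0.04  ])])
t 4.3333 tcp [ 0.6152 -0.0333  0.2253] yawy -13.2 F [ 4.8  4.9 -1.5] M [ 0.81 -0.73 -0.01]
q0.22 gap0.008 lat16 shift mm [-95.   77.8 -62.7] turn 57.3 tcp [0.5202 0.0445 0.1626]
```

>>> {"api": "arm_command", "payload": {"rows": [[[0, 5, 20, 0, 0], [0, 6, 50, 0, 0], [-10, 12, 60, 7, 0], [-30, 25, 60, 14, 0], [-50, 45, 50, 21, 0], [-70, 60, 40, 28, 0], [-90, 76, 30, 35, 0], [-95, 78, 20, 42, 0]]]}}

```text
time_s: 5.0
eef_pos: [0.5183, 0.0467, 0.2473]
ee_rot: [-1.587, -2.703, -0.016]
force: [-0.0, -0.2, -0.6]
opening: -0.004
```

```bash
python3 - <<'E'
from plan import *
target(4,[(.22,.008)],-1)
E
```

```text
t 5.0 tcp [0.5183 0.0467 0.2473] yawy 29.2 F [-0.  -0.2 -0.6] M [-0.04  0.01  0.  ]
q0.22 gap0.008 lat16 shift mm [  1.9  -2.2 -84.8] turn 15.0 tcp [0.5202 0.0445 0.1626]
```

>>> {"api": "arm_command", "payload": {"rows": [[[2, -2, -20, 7, 0], [2, -2, -45, 14, 0], [2, -2, -70, 15, 0], [2, -2, -83, 15, 0], [2, -2, -83, 15, 0]]]}}

```text
time_s: 5.42
eef_pos: [0.5199, 0.0445, 0.1636]
ee_rot: [-1.221, -2.884, -0.013]
force: [0.5, 0.4, 0.7]
opening: 0.001
```

```bash
python3 - <<'E'
from plan import *
target(4,[(.22,.008)]+[(q,0) for q in (.22,.4,.6,.8,1.0,1.1,1.26)],-1)
W=grab('wrist');pickle.dump(W,open('w7.pkl','wb'));save(W,'w7s.png');im=cv2.imread('pics/w7s.png');cv2.imwrite('pics/w7.png',cv2.resize(im,(800,600)))
E
```

```text
t 5.4167 tcp [0.5199 0.0445 0.1636] yawy 44.1 F [0.5 0.4 0.7] M [-0.04  0.04  0.05]
q0.22 gap0.008 lat16 shift mm [ 0.2 -0.  -1. ] turn 0.0 tcp [0.5202 0.0445 0.1626]
q0.22 gap0 lat16 shift mm [-4.1  6.  -4.1] turn 0.0 tcp [0.5158 0.0505 0.1595]
q0.40 gap0 lat16 shift mm [-7.8  6.9 -6.3] turn -10.2 tcp [0.5121 0.0514 0.1573]
q0.60 gap0 lat16 shift mm [-11.8   9.1  -8.8] turn -22.1 tcp [0.5081 0.0536 0.1548]
q0.80 gap0 lat16 shift mm [-15.3  12.4 -11.1] turn -34.7 tcp [0.5046 0.0568 0.1525]
q1.00 gap0 lat16 shift mm [-18.1  16.6 -13.1] turn -47.8 tcp [0.5019 0.0611 0.1505]
q1.10 gap0 lat16 shift mm [-19.1  19.1 -14. ] turn -54.4 tcp [0.5009 0.0636 0.1496]
q1.26 gap0 lat17 shift mm [-20.9  21.  -15.2] turn -64.9 tcp [0.499  0.0655 0.1484]
```

View pics/w7.png

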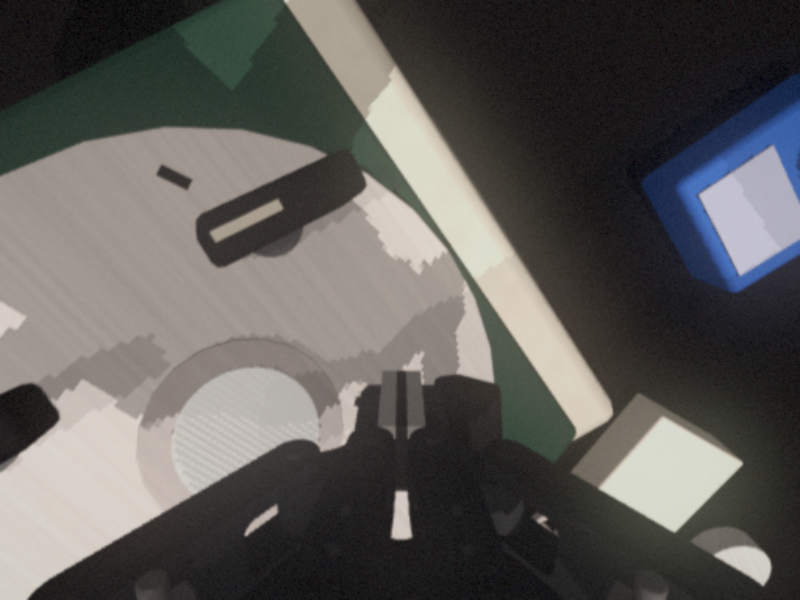

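>>> {"api": "arm_command", "payload": {"rows": [[[-4, 6, -4, 0, 0], [-6, 6, -5, -5, 0], [-8, 7, -6, -11, 0], [-10, 8, -8, -17, 0], [-12, 9, -9, -22, 0], [-13, 11, -10, -29, 0], [-15, 12, -11, -35, 0], [-15, 12, -11, -35, 0]]]}}

```text
time_s: 6.13
eef_pos: [0.5074, 0.0543, 0.1564]
ee_rot: [2.043, 2.384, 0.016]
force: [-1.8, -11.3, 2.8]
opening: -0.001
```

```bash
python3 - <<'E'
from plan import *
target(4,[(q,0) for q in (.8,.9,1.0,1.1,1.26)],-1)
W=grab('wrist');pickle.dump(W,open('w8.pkl','wb'));save(W,'w8s.png');im=cv2.imread('pics/w8s.png');cv2.imwrite('pics/w8.png',cv2.resize(im,(800,600)))
E
```

```text
t 6.1333 tcp [0.5074 0.0543 0.1564] yawy 8.8 F [ -1.8 -11.3   2.8] M [-1.69  0.25  0.06]
q0.80 gap0 lat16 shift mm [-2.7  2.6 -4. ] turn 0.6 tcp [0.5046 0.0568 0.1525]
q0.90 gap0 lat16 shift mm [-4.2  4.6 -5. ] turn -5.9 tcp [0.5032 0.0589 0.1514]
q1.00 gap0 lat16 shift mm [-5.5  6.8 -6. ] turn -12.5 tcp [0.5019 0.0611 0.1505]
q1.10 gap0 lat16 shift mm [-6.5  9.3 -6.8] turn -19.1 tcp [0.5009 0.0636 0.1496]
q1.26 gap0 lat17 shift mm [-8.4 11.2 -8.1] turn -29.7 tcp [0.499  0.0655 0.1484]
```

View pics/w8.png

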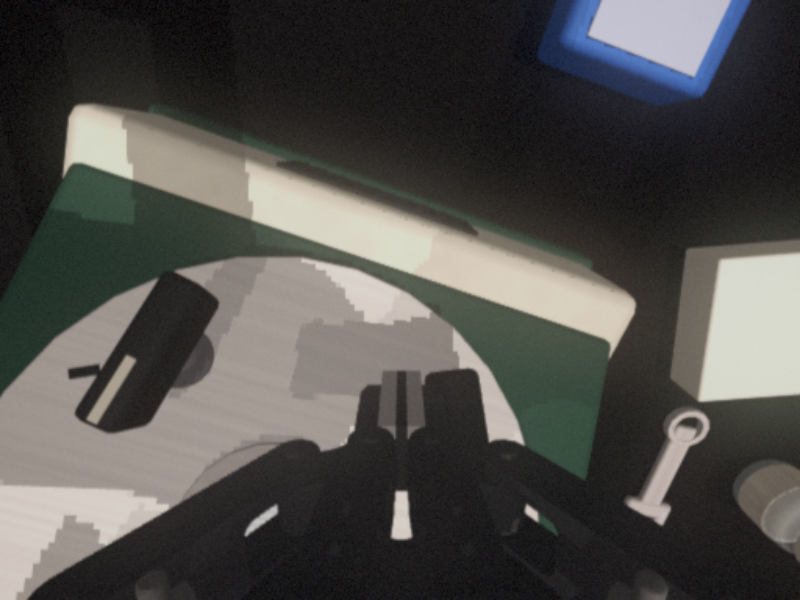

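>>> {"api": "arm_command", "payload": {"rows": [[[-3, 3, -4, 0, 0], [-4, 5, -5, -6, 0], [-6, 7, -6, -12, 0], [-7, 10, -7, -19, 0], [-8, 11, -8, -23, 0], [-8, 11, -8, -23, 0]]]}}

```text
time_s: 6.68
eef_pos: [0.4999, 0.0605, 0.1518]
ee_rot: [2.467, 1.925, 0.009]
force: [-8.3, -23.7, 16.4]
opening: 0.002
```

```bash
python3 - <<'E'
from plan import *
target(4,[(q,0) for q in (.8,.9,1.0,1.1,1.26)],-1)
W=grab('wrist');pickle.dump(W,open('w9.pkl','wb'));save(W,'w9s.png');im=cv2.imread('pics/w9s.png');cv2.imwrite('pics/w9.png',cv2.resize(im,(800,600)))
W=grab('side');save(W,'s9s.png');im=cv2.imread('pics/s9s.png')[130:265,200:345];cv2.imwrite('pics/s9.png',cv2.resize(im,None,fx=4.4,fy=4.4,interpolation=cv2.INTER_CUBIC))
E
```

```text
t 6.6833 tcp [0.4999 0.0605 0.1518] yawy -14.1 F [ -8.3 -23.7  16.4] M [-3.41  1.03 -0.11]
q0.80 gap0 lat16 shift mm [ 4.8 -3.6  0.7] turn 23.4 tcp [0.5046 0.0568 0.1525]
q0.90 gap0 lat16 shift mm [ 3.3 -1.6 -0.3] turn 16.9 tcp [0.5032 0.0589 0.1514]
q1.00 gap0 lat16 shift mm [ 2.   0.7 -1.3] turn 10.4 tcp [0.5019 0.0611 0.1505]
q1.10 gap0 lat16 shift mm [ 1.   3.1 -2.1] turn 3.8 tcp [0.5009 0.0636 0.1496]
q1.26 gap0 lat17 shift mm [-0.9  5.  -3.4] turn -6.8 tcp [0.499  0.0655 0.1484]
```

View pics/w9.png

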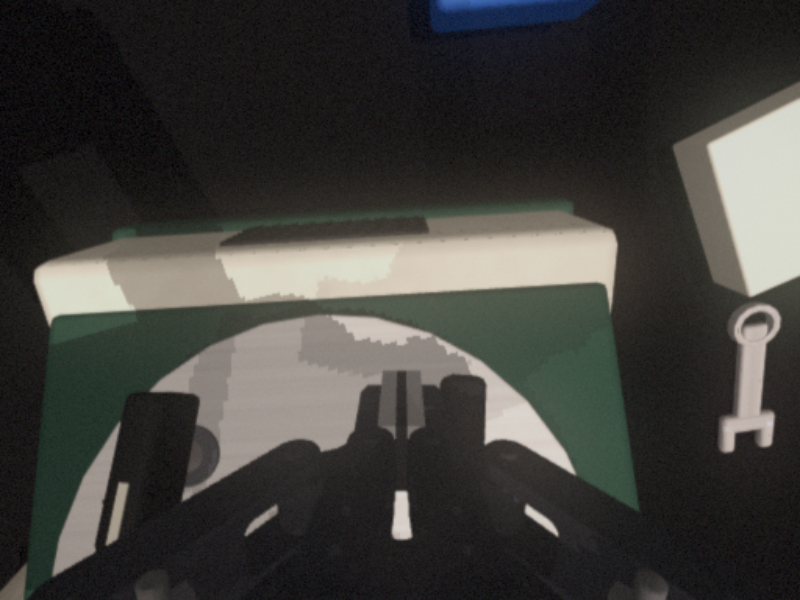

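View pics/s9.png

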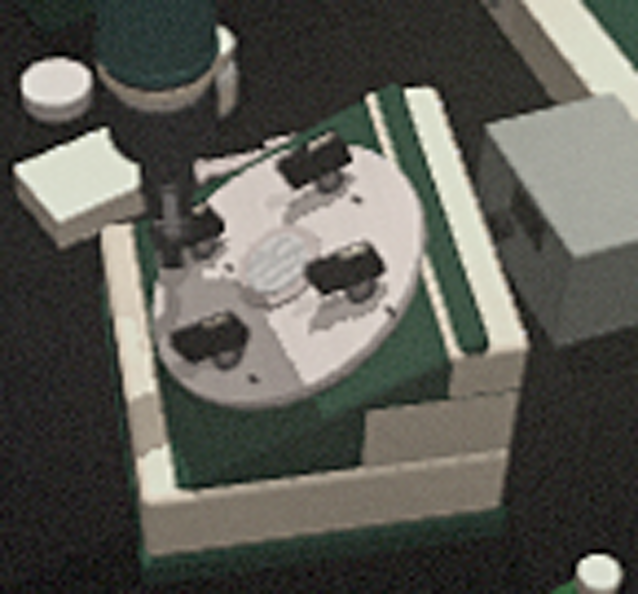

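>>> {"api": "arm_command", "payload": {"rows": [[[0, -8, 5, 0, 0], [0, -8, 40, 0, 0], [20, -8, 80, 0, 0], [50, -8, 120, 0, 0], [80, -10, 150, 0, 0], [100, -20, 190, 0, 0], [110, -30, 210, 0, 0], [110, -35, 220, 0, 0]]]}}

```text
time_s: 7.45
eef_pos: [0.6156, 0.0243, 0.3799]
ee_rot: [2.457, 1.923, 0.025]
force: [1.2, 0.2, 0.6]
opening: -0.001
```

```bash
python3 - <<'E'
from plan import *
target(4,[(1.1,0)],-1)
W=grab('wrist');pickle.dump(W,open('w10.pkl','wb'));save(W,'w10s.png');im=cv2.imread('pics/w10s.png');cv2.imwrite('pics/w10.png',cv2.resize(im[20:270,130:400],None,fx=2.4,fy=2.4,interpolation=cv2.INTER_CUBIC))
E
```

```text
t 7.45 tcp [0.6156 0.0243 0.3799] yawy -13.9 F [1.2 0.2 0.6] M [ 0.02 -0.07 -0.03]
q1.10 gap0 lat16 shift mm [-114.8   39.3 -230.3] turn 3.6 tcp [0.5009 0.0636 0.1496]
```

View pics/w10.png

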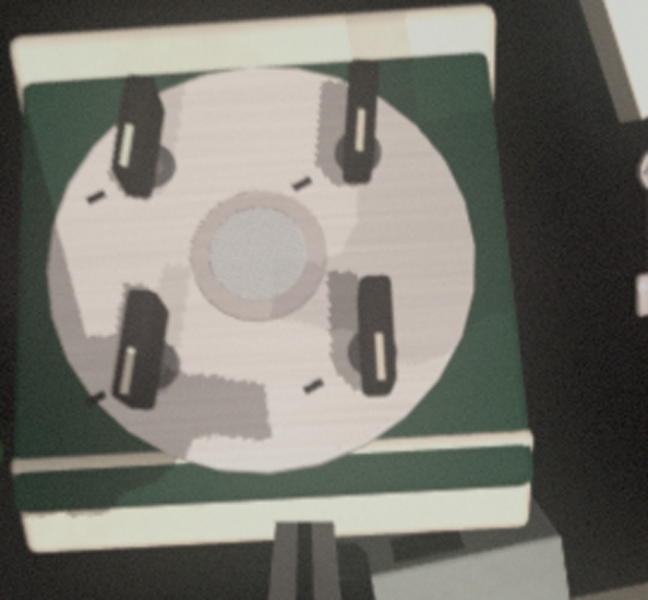

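```bash
python3 - <<'E'
from plan import *
W=pickle.load(open('w10.pkl','rb'))
for k,l in {4:((361,108),(358,152)),1:((378,333),(381,380)),2:((130,348),(123,393)),3:((130,124),(124,165))}.items():
    print(k,qline(W,k,[np.array(p)/2.4+(129.7,19.7) for p in l]))
print(yawbar(1.22)*57.3)
t=np.array([.4999,.0605,.1518]); print('n of tip',((t-C)@M).round(4), (M.T@np.array([-8.3,-23.7,16.4])).round(1))
E
```

```text
4 (np.float64(1.2299602140496932), [array([ 0.0014, -0.0008,  0.04  ]), array([ 0.0233, -0.0036,  0.04  ])])
1 (np.float64(1.1117995960070586), [array([ 0.0029, -0.0008,  0.04  ]), array([ 0.0237, -0.0011,  0.04  ])])
2 (np.float64(1.259554955282822), [array([ 0.0028, -0.0024,  0.04  ]), array([ 0.0226, -0.0056,  0.04  ])])
3 (np.float64(1.2422813455941994), [array([ 0.0014, -0.0015,  0.04  ]), array([ 0.0219, -0.0044,  0.04  ])])
-18.212440097167274
n of tip [-0.0722  0.0343  0.0221] [  4.8 -24.8  16.2]
```

```bash
python3 - <<'E'
from plan import *
target(1,[(1.12,.010)]+[(q,0) for q in (1.12,1.3,1.5,1.7,1.9,2.0,2.1,2.2)],1)
E
```

```text
t 7.5 tcp [0.6142 0.0239 0.3795] yawy -13.9 F [ 1.2 -1.   0.7] M [-0.05 -0.08  0.01]
q1.12 gap0.01 lat16 shift mm [  18.8   57.  -156.7] turn 2.3 tcp [0.6329 0.0809 0.2229]
q1.12 gap0 lat16 shift mm [  16.8   47.2 -156.8] turn 2.3 tcp [0.631  0.0711 0.2228]
q1.30 gap0 lat16 shift mm [  18.2   43.2 -155.5] turn -9.5 tcp [0.6324 0.0671 0.224 ]
q1.50 gap0 lat16 shift mm [  19.    38.4 -154.6] turn -22.4 tcp [0.6332 0.0622 0.2249]
q1.70 gap0 lat15 shift mm [  18.6   33.  -154.3] turn -34.7 tcp [0.6327 0.0569 0.2252]
q1.90 gap0 lat15 shift mm [  17.3   27.9 -154.5] turn -46.3 tcp [0.6315 0.0518 0.225 ]
q2.00 gap0 lat15 shift mm [  16.4   25.5 -154.8] turn -51.8 tcp [0.6305 0.0494 0.2247]
q2.10 gap0 lat15 shift mm [  15.2   23.3 -155.2] turn -57.3 tcp [0.6294 0.0471 0.2243]
q2.20 gap0 lat15 shift mm [  13.8   21.1 -155.8] turn -62.6 tcp [0.628  0.045  0.2238]
```

>>> {"api": "arm_command", "payload": {"rows": [[[10, 30, -20, 2, 0], [19, 59, -50, 2, 0], [19, 59, -85, 2, 0], [19, 59, -115, 2, 0], [19, 59, -140, 2, 0], [19, 59, -155, 2, 0], [19, 59, -156, 2, 0]]]}}

```text
time_s: 8.08
eef_pos: [0.6292, 0.0834, 0.2194]
ee_rot: [2.428, 1.968, 0.014]
force: [-0.7, -0.3, -0.3]
opening: 0.002
```

```bash
python3 - <<'E'
from plan import *
target(1,[(1.12,.010)]+[(q,0) for q in (1.12,1.3,1.5,1.6,1.7,1.9,2.0,2.1,2.2)],1)
W=grab('wrist');pickle.dump(W,open('w11.pkl','wb'));save(W,'w11s.png');im=cv2.imread('pics/w11s.png');cv2.imwrite('pics/w11.png',cv2.resize(im,(800,600)))
E
```

```text
t 8.0833 tcp [0.6292 0.0834 0.2194] yawy -11.9 F [-0.7 -0.3 -0.3] M [-0.    0.02 -0.02]
q1.12 gap0.01 lat16 shift mm [ 3.7 -2.5  3.5] turn 0.3 tcp [0.6329 0.0809 0.2229]
q1.12 gap0 lat16 shift mm [  1.8 -12.3   3.4] turn 0.3 tcp [0.631  0.0711 0.2228]
q1.30 gap0 lat16 shift mm [  3.2 -16.3   4.6] turn -11.5 tcp [0.6324 0.0671 0.224 ]
q1.50 gap0 lat16 shift mm [  4.  -21.2   5.5] turn -24.4 tcp [0.6332 0.0622 0.2249]
q1.60 gap0 lat16 shift mm [  4.  -23.7   5.8] turn -30.6 tcp [0.6332 0.0597 0.2252]
q1.70 gap0 lat15 shift mm [  3.5 -26.6   5.8] turn -36.6 tcp [0.6327 0.0569 0.2252]
q1.90 gap0 lat15 shift mm [  2.3 -31.6   5.7] turn -48.3 tcp [0.6315 0.0518 0.225 ]
q2.00 gap0 lat15 shift mm [  1.3 -34.    5.4] turn -53.8 tcp [0.6305 0.0494 0.2247]
q2.10 gap0 lat15 shift mm [  0.2 -36.3   4.9] turn -59.3 tcp [0.6294 0.0471 0.2243]
q2.20 gap0 lat15 shift mm [ -1.2 -38.4   4.4] turn -64.6 tcp [0.628  0.045  0.2238]
```

View pics/w11.png

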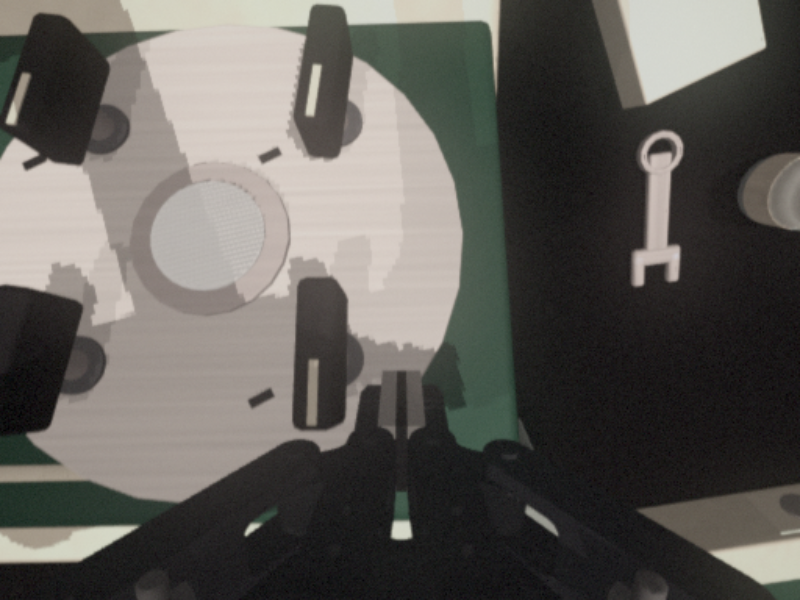

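>>> {"api": "arm_command", "payload": {"rows": [[[3, -10, 4, 0, 0], [3, -13, 4, -4, 0], [4, -16, 5, -11, 0], [4, -19, 5, -18, 0], [4, -21, 6, -24, 0], [4, -24, 6, -31, 0], [4, -27, 6, -37, 0], [4, -27, 6, -37, 0]]]}}

```text
time_s: 8.8
eef_pos: [0.6373, 0.0569, 0.2305]
ee_rot: [2.926, 1.085, 0.02]
force: [3.3, 4.6, -0.7]
opening: -0.001
```

```bash
python3 - <<'E'
from plan import *
target(1,[(q,0) for q in (1.7,1.8,1.9,2.0,2.1,2.2)],1)
W=grab('wrist');pickle.dump(W,open('w12.pkl','wb'));save(W,'w12s.png');im=cv2.imread('pics/w12s.png');cv2.imwrite('pics/w12.png',cv2.resize(im,(800,600)))
E
```

```text
t 8.8 tcp [0.6373 0.0569 0.2305] yawy -49.3 F [ 3.3  4.6 -0.7] M [ 0.78 -0.49 -0.05]
q1.70 gap0 lat15 shift mm [-4.6 -0.1 -5.3] turn 0.7 tcp [0.6327 0.0569 0.2252]
q1.80 gap0 lat15 shift mm [-5.1 -2.6 -5.3] turn -5.2 tcp [0.6322 0.0543 0.2252]
q1.90 gap0 lat15 shift mm [-5.8 -5.1 -5.4] turn -10.9 tcp [0.6315 0.0518 0.225 ]
q2.00 gap0 lat15 shift mm [-6.8 -7.5 -5.7] turn -16.5 tcp [0.6305 0.0494 0.2247]
q2.10 gap0 lat15 shift mm [-8.  -9.8 -6.2] turn -21.9 tcp [0.6294 0.0471 0.2243]
q2.20 gap0 lat15 shift mm [ -9.3 -11.9  -6.7] turn -27.2 tcp [0.628  0.045  0.2238]
```

View pics/w12.png

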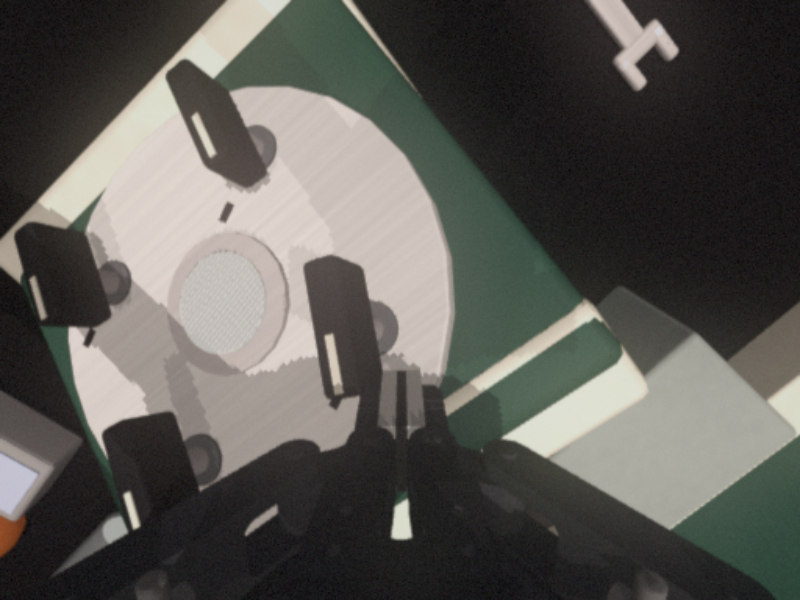

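>>> {"api": "arm_command", "payload": {"rows": [[[-4, -1, -4, 0, 0], [-5, -3, -5, -5, 0], [-6, -5, -5, -11, 0], [-7, -8, -6, -17, 0], [-7, -8, -6, -17, 0]]]}}

```text
time_s: 9.27
eef_pos: [0.636, 0.0487, 0.2298]
ee_rot: [3.051, 0.637, 0.036]
force: [6.2, 2.3, 4.5]
opening: -0.003
```

```bash
python3 - <<'E'
from plan import *
target(1,[(q,0) for q in (1.9,2.0,2.1,2.2)],1)
W=grab('wrist');pickle.dump(W,open('w13.pkl','wb'));save(W,'w13s.png');im=cv2.imread('pics/w13s.png');cv2.imwrite('pics/w13.png',cv2.resize(im,(800,600)))
E
```

```text
t 9.2667 tcp [0.636  0.0487 0.2298] yawy -66.4 F [6.2 2.3 4.5] M [ 0.41 -1.1  -0.04]
q1.90 gap0 lat15 shift mm [-4.5  3.1 -4.7] turn 6.2 tcp [0.6315 0.0518 0.225 ]
q2.00 gap0 lat15 shift mm [-5.4  0.7 -5. ] turn 0.7 tcp [0.6305 0.0494 0.2247]
q2.10 gap0 lat15 shift mm [-6.6 -1.5 -5.4] turn -4.8 tcp [0.6294 0.0471 0.2243]
q2.20 gap0 lat15 shift mm [-8.  -3.7 -6. ] turn -10.1 tcp [0.628  0.045  0.2238]
```

View pics/w13.png

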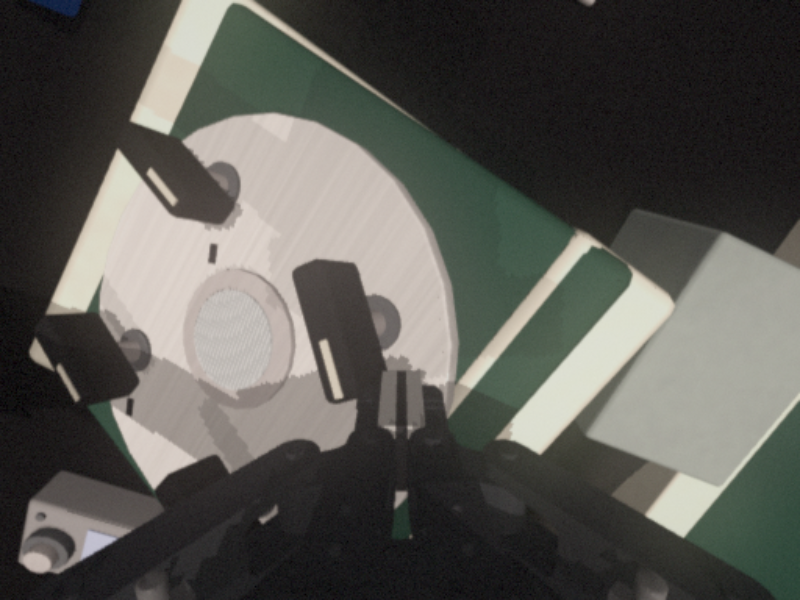

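```bash
python3 - <<'E'
from plan import *
W=pickle.load(open('w13.pkl','rb'))
print(qline(W,1,[np.array(p)/1.5625-.2 for p in ((323,340),(337,398))]))
W=pickle.load(open('w12.pkl','rb'))
print(qline(W,1,[np.array(p)/1.5625-.2 for p in ((329,335),(338,393))]))
E
```

```text
(np.float64(1.7435409712522019), [array([ 0.0029, -0.0025,  0.04  ]), array([ 0.019 , -0.0146,  0.04  ])])
(np.float64(1.5285220131871036), [array([ 0.0035, -0.002 ,  0.04  ]), array([ 0.0215, -0.0102,  0.04  ])])
```

>>> {"api": "arm_command", "payload": {"rows": [[[-5, -1, -5, -2, 0], [-7, -3, -5, -7, 0], [-8, -4, -6, -10, 0], [-8, -4, -6, -10, 0]]]}}

```text
time_s: 9.65
eef_pos: [0.6342, 0.0439, 0.2293]
ee_rot: [3.091, 0.368, 0.056]
force: [8.2, 0.6, 4.2]
opening: -0.002
```

```bash
python3 - <<'E'
from plan import *
target(1,[(q,0) for q in (2.1,2.2,2.25)],1)
W=grab('wrist');pickle.dump(W,open('w14.pkl','wb'));save(W,'w14s.png');im=cv2.imread('pics/w14s.png');cv2.imwrite('pics/w14.png',cv2.resize(im,(800,600)))
E
```

```text
t 9.65 tcp [0.6342 0.0439 0.2293] yawy -76.4 F [8.2 0.6 4.2] M [ 0.07 -1.26  0.03]
q2.10 gap0 lat15 shift mm [-4.9  3.3 -5. ] turn 5.2 tcp [0.6294 0.0471 0.2243]
q2.20 gap0 lat15 shift mm [-6.2  1.1 -5.5] turn -0.1 tcp [0.628  0.045  0.2238]
q2.25 gap0 lat15 shift mm [-7.   0.1 -5.9] turn -2.7 tcp [0.6273 0.044  0.2235]
```

View pics/w14.png

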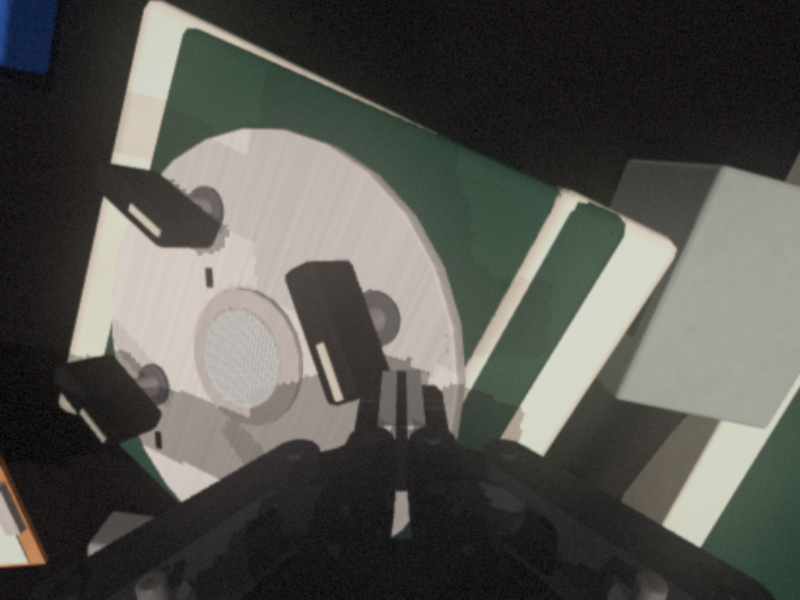

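>>> {"api": "arm_command", "payload": {"rows": [[[-4, 0, -3, 0, 0], [-7, 0, -6, 0, 0], [-10, 0, -8, 0, 0], [-13, -1, -9, 0, 0], [-13, -1, -9, 0, 0]]]}}

```text
time_s: 10.12
eef_pos: [0.6278, 0.0406, 0.226]
ee_rot: [3.085, 0.37, 0.081]
force: [9.4, -3.7, 8.0]
opening: 0.001
```

```bash
python3 - <<'E'
from plan import *
target(1,[(q,0) for q in (2.1,2.2,2.25)],1)
W=grab('wrist');pickle.dump(W,open('w15.pkl','wb'));save(W,'w15s.png');im=cv2.imread('pics/w15s.png');cv2.imwrite('pics/w15.png',cv2.resize(im,(800,600)))
E
```

```text
t 10.1167 tcp [0.6278 0.0406 0.226 ] yawy -76.4 F [ 9.4 -3.7  8. ] M [-0.68 -1.68  0.09]
q2.10 gap0 lat15 shift mm [ 1.5  6.6 -1.7] turn 5.2 tcp [0.6294 0.0471 0.2243]
q2.20 gap0 lat15 shift mm [ 0.2  4.4 -2.2] turn -0.1 tcp [0.628  0.045  0.2238]
q2.25 gap0 lat15 shift mm [-0.6  3.4 -2.6] turn -2.7 tcp [0.6273 0.044  0.2235]
```

View pics/w15.png

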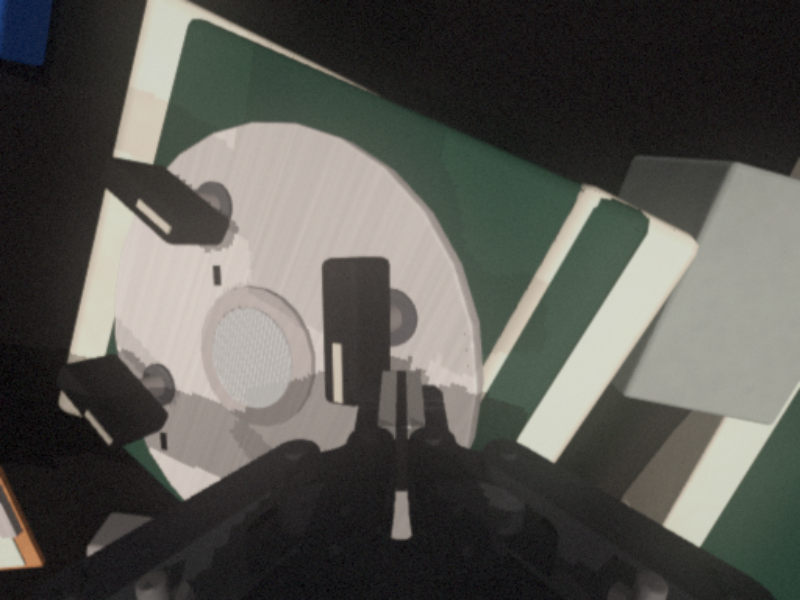

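```bash
python3 - <<'E'
from plan import *
W=pickle.load(open('w15.pkl','rb'))
print(qline(W,1,[np.array(p)/1.5625-.2 for p in ((335.5,345),(339,402))]))
E
```

```text
(np.float64(2.1583284388737467), [array([ 0.0015, -0.0043,  0.04  ]), array([ 0.0111, -0.0213,  0.04  ])])
```

>>> {"api": "arm_command", "payload": {"rows": [[[-8, -3, -4, 0, 0], [-12, -4, -6, 0, 0], [-16, -4, -8, 0, 0], [-18, -4, -9, 0, 0], [-18, -4, -9, 0, 0]]]}}

```text
time_s: 10.58
eef_pos: [0.6267, 0.038, 0.2271]
ee_rot: [3.082, 0.368, 0.14]
force: [28.2, 8.9, 8.0]
opening: 0.002
```

```bash
python3 - <<'E'
from plan import *
target(1,[(q,0) for q in (2.2,2.25)],1)
W=grab('wrist');pickle.dump(W,open('w16.pkl','wb'));save(W,'w16s.png');im=cv2.imread('pics/w16s.png');cv2.imwrite('pics/w16.png',cv2.resize(im,(800,600)))
E
```

```text
t 10.5833 tcp [0.6267 0.038  0.2271] yawy -76.5 F [28.2  8.9  8. ] M [ 1.44 -4.62  0.06]
q2.20 gap0 lat15 shift mm [ 1.3  7.  -3.4] turn -0.0 tcp [0.628  0.045  0.2238]
q2.25 gap0 lat15 shift mm [ 0.6  6.  -3.7] turn -2.6 tcp [0.6273 0.044  0.2235]
```

View pics/w16.png

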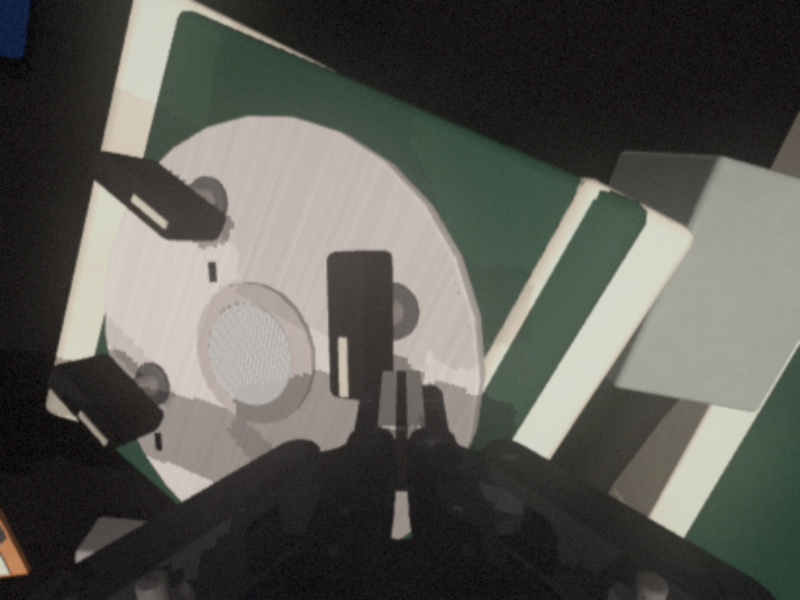

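>>> {"api": "arm_command", "payload": {"rows": [[[4, 3, 3, 0, 0], [8, 6, 15, 0, 0], [8, 6, 50, 0, 0], [8, 6, 80, 0, 0], [8, 0, 90, 7, 0], [8, 0, 90, 14, 0], [8, 0, 90, 21, 0], [8, 0, 90, 28, 0]]]}}

```text
time_s: 11.3
eef_pos: [0.6346, 0.0373, 0.3194]
ee_rot: [2.918, 1.119, 0.152]
force: [-0.3, -0.4, -0.7]
opening: -0.0
```

```bash
python3 - <<'E'
from plan import *
target(3,[(1.23,.012)],-1,rho=.028)
W=grab('wrist');pickle.dump(W,open('w17.pkl','wb'));save(W,'w17s.png');im=cv2.imread('pics/w17s.png');cv2.imwrite('pics/w17.png',cv2.resize(im,(800,600)))
E
```

```text
t 11.3 tcp [0.6346 0.0373 0.3194] yawy -48.2 F [-0.3 -0.4 -0.7] M [-0.05  0.05  0.  ]
q1.23 gap0.012 lat17 shift mm [-164.3  -85.8 -175.5] turn 29.3 tcp [ 0.4704 -0.0484  0.1439]
```

View pics/w17.png

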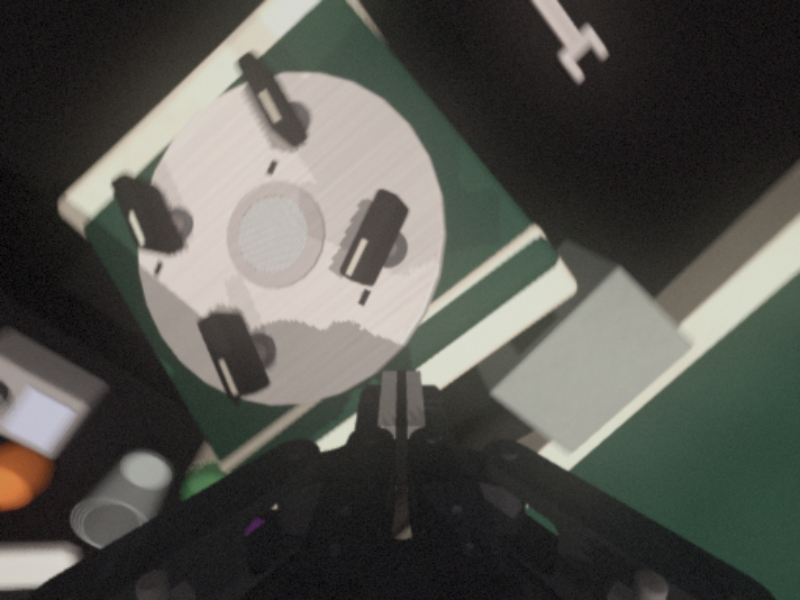

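```bash
python3 - <<'E'
from plan import *
W=pickle.load(open('w17.pkl','rb'))
print(qline(W,1,[np.array(p)/1.5625-.2 for p in ((366.5,239),(349.5,274.5))]))
print('toolz',R.from_rotvec(read_state()['ee_rot']).as_matrix().round(3))
im=cv2.imread('pics/w17s.png')[110:205,200:295];cv2.imwrite('pics/k1.png',cv2.resize(im,None,fx=6,fy=6,interpolation=cv2.INTER_CUBIC))
E
```

```text
(np.float64(2.191989373967424), [array([ 0.002 , -0.0027,  0.04  ]), array([ 0.0114, -0.0208,  0.04  ])])
toolz [[ 0.735  0.672  0.095]
 [ 0.673 -0.739  0.023]
 [ 0.086  0.047 -0.995]]
```

View pics/k1.png

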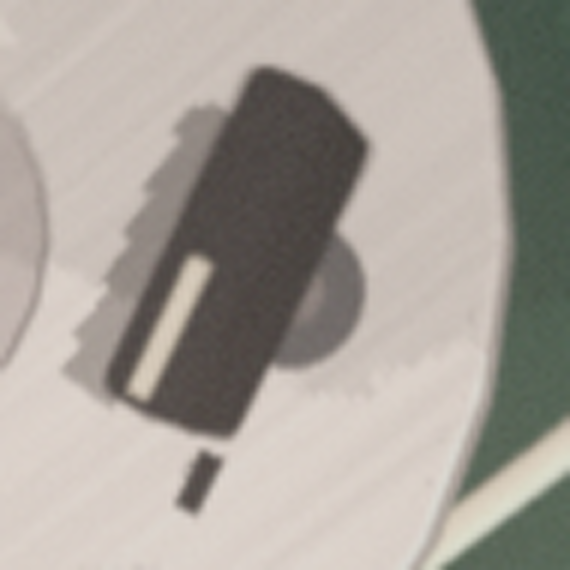

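>>> {"api": "arm_command", "payload": {"rows": [[[-30, -15, 0, 4, 0], [-60, -32, 0, 8, 0], [-95, -50, -10, 15, 0], [-130, -68, -40, 22, 0], [-160, -84, -70, 29, 0], [-164, -86, -105, 29, 0], [-164, -86, -120, 29, 0], [-164, -86, -120, 29, 0]]]}}

```text
time_s: 12.02
eef_pos: [0.4665, -0.0488, 0.1963]
ee_rot: [-2.539, -1.815, -0.144]
force: [-0.5, -0.7, 0.4]
opening: 0.001
```

```bash
python3 - <<'E'
from plan import *
target(3,[(1.23,.012)],-1,rho=.028)
W=grab('wrist');pickle.dump(W,open('w18.pkl','wb'));save(W,'w18s.png');im=cv2.imread('pics/w18s.png');cv2.imwrite('pics/w18.png',cv2.resize(im,(800,600)))
E
```

```text
t 12.0167 tcp [ 0.4665 -0.0488  0.1963] yawy -19.0 F [-0.5 -0.7  0.4] M [-0.04  0.03  0.01]
q1.23 gap0.012 lat17 shift mm [  3.9   0.4 -52.4] turn 0.1 tcp [ 0.4704 -0.0484  0.1439]
```

View pics/w18.png

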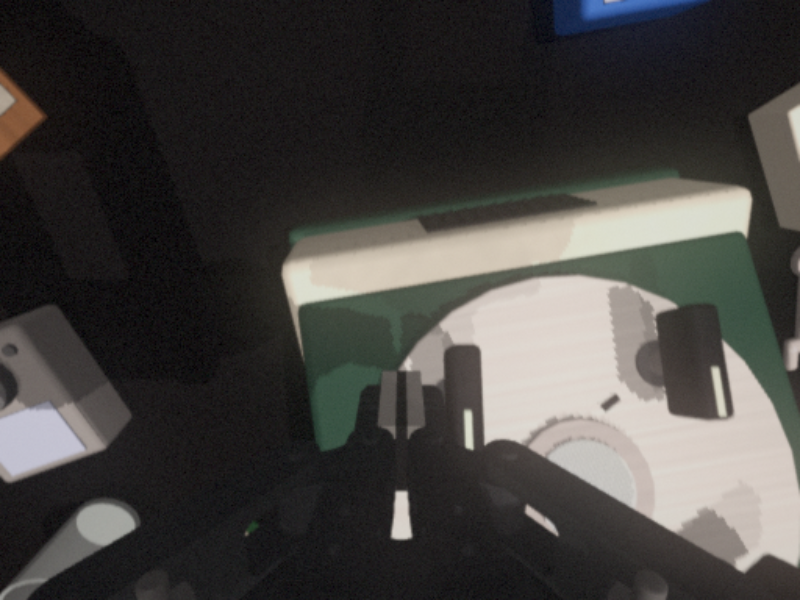

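>>> {"api": "arm_command", "payload": {"rows": [[[4, -5, -20, 0, 0], [4, -5, -40, 0, 0], [4, -5, -52, 0, 0], [4, -4, -52, 0, 0]]]}}

```text
time_s: 12.4
eef_pos: [0.4738, -0.0531, 0.1465]
ee_rot: [-2.541, -1.816, -0.148]
force: [0.1, 0.3, 0.3]
opening: 0.002
```

```bash
python3 - <<'E'
from plan import *
target(3,[(q,0) for q in (1.23,1.3,1.4,1.5,1.6,1.7,1.8,1.9,2.0,2.1,2.2)],-1,rho=.028)
W=grab('wrist');pickle.dump(W,open('w19.pkl','wb'));save(W,'w19s.png');im=cv2.imread('pics/w19s.png');cv2.imwrite('pics/w19.png',cv2.resize(im,(800,600)))
E
```

```text
t 12.4 tcp [ 0.4738 -0.0531  0.1465] yawy -19.0 F [0.1 0.3 0.3] M [-0.05  0.04 -0.02]
q1.23 gap0 lat17 shift mm [ 0.  16.2 -1.9] turn 0.1 tcp [ 0.4738 -0.037   0.1446]
q1.30 gap0 lat18 shift mm [-0.6 17.6 -2.4] turn -4.5 tcp [ 0.4732 -0.0355  0.1441]
q1.40 gap0 lat19 shift mm [-1.4 19.8 -3.1] turn -11.0 tcp [ 0.4724 -0.0333  0.1434]
q1.50 gap0 lat20 shift mm [-2.1 22.2 -3.7] turn -17.3 tcp [ 0.4717 -0.0309  0.1428]
q1.60 gap0 lat21 shift mm [-2.6 24.8 -4.3] turn -23.5 tcp [ 0.4712 -0.0283  0.1422]
q1.70 gap0 lat22 shift mm [-2.8 27.6 -4.7] turn -29.6 tcp [ 0.4709 -0.0255  0.1418]
q1.80 gap0 lat23 shift mm [-3.2 30.3 -5.2] turn -35.5 tcp [ 0.4706 -0.0228  0.1414]
q1.90 gap0 lat24 shift mm [-3.  33.3 -5.4] turn -41.2 tcp [ 0.4708 -0.0198  0.1411]
q2.00 gap0 lat25 shift mm [-2.6 36.5 -5.4] turn -46.8 tcp [ 0.4712 -0.0166  0.1411]
q2.10 gap0 lat26 shift mm [-1.9 39.6 -5.4] turn -52.2 tcp [ 0.4719 -0.0135  0.1411]
q2.20 gap0 lat27 shift mm [-0.9 42.8 -5.2] turn -57.5 tcp [ 0.4728 -0.0103  0.1413]
```

View pics/w19.png

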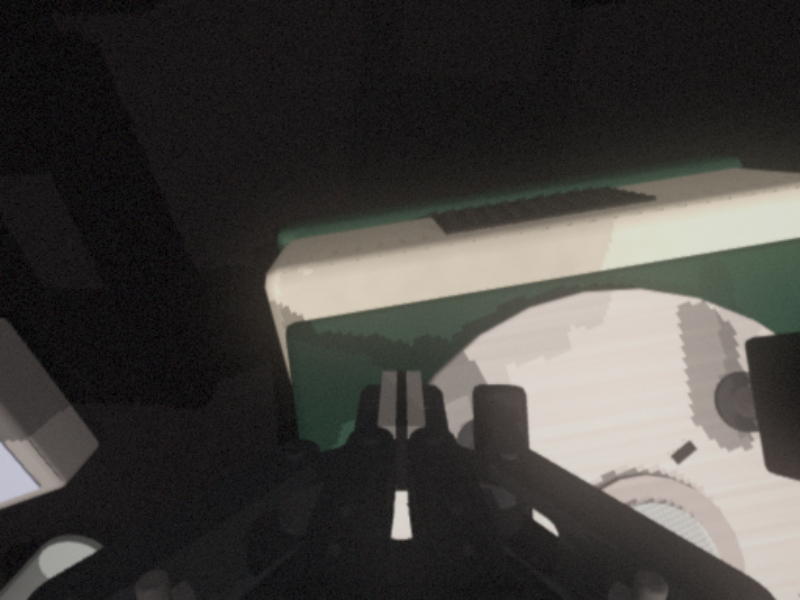

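>>> {"api": "arm_command", "payload": {"rows": [[[0, 10, -1, 0, 0], [0, 16, -2, 0, 0], [-1, 20, -2, -5, 0], [-1, 23, -3, -11, 0], [-2, 25, -3, -17, 0], [-2, 28, -4, -24, 0], [-2, 31, -4, -30, 0], [-2, 31, -4, -30, 0]]]}}

```text
time_s: 13.12
eef_pos: [0.4708, -0.0224, 0.1445]
ee_rot: [2.928, 1.092, 0.146]
force: [-6.1, -9.7, 1.6]
opening: -0.001
```

```bash
python3 - <<'E'
from plan import *
target(3,[(q,0) for q in (1.5,1.6,1.7,1.8,1.9,2.0,2.1,2.2)],-1,rho=.028)
W=grab('wrist');pickle.dump(W,open('w20.pkl','wb'));save(W,'w20s.png');im=cv2.imread('pics/w20s.png');cv2.imwrite('pics/w20.png',cv2.resize(im,(800,600)))
E
```

```text
t 13.1167 tcp [ 0.4708 -0.0224  0.1445] yawy -49.2 F [-6.1 -9.7  1.6] M [-1.35  0.94 -0.22]
q1.50 gap0 lat20 shift mm [ 0.9 -8.5 -1.7] turn 12.9 tcp [ 0.4717 -0.0309  0.1428]
q1.60 gap0 lat21 shift mm [ 0.4 -5.9 -2.2] turn 6.7 tcp [ 0.4712 -0.0283  0.1422]
q1.70 gap0 lat22 shift mm [ 0.1 -3.1 -2.6] turn 0.6 tcp [ 0.4709 -0.0255  0.1418]
q1.80 gap0 lat23 shift mm [-0.2 -0.4 -3.1] turn -5.3 tcp [ 0.4706 -0.0228  0.1414]
q1.90 gap0 lat24 shift mm [-0.   2.6 -3.3] turn -11.0 tcp [ 0.4708 -0.0198  0.1411]
q2.00 gap0 lat25 shift mm [ 0.4  5.8 -3.4] turn -16.6 tcp [ 0.4712 -0.0166  0.1411]
q2.10 gap0 lat26 shift mm [ 1.1  8.9 -3.3] turn -22.0 tcp [ 0.4719 -0.0135  0.1411]
q2.20 gap0 lat27 shift mm [ 2.  12.1 -3.1] turn -27.3 tcp [ 0.4728 -0.0103  0.1413]
```

View pics/w20.png

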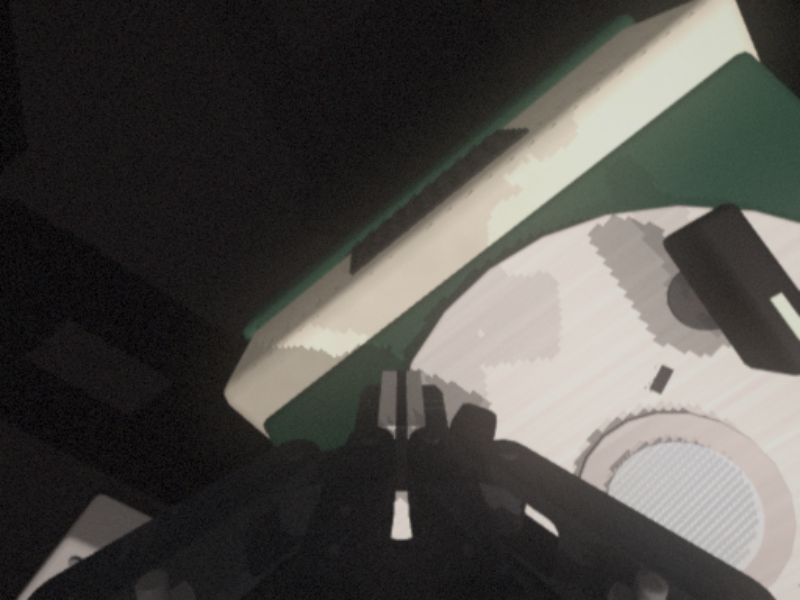

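>>> {"api": "arm_command", "payload": {"rows": [[[0, 5, -1, 0, 0], [0, 6, -2, -5, 0], [1, 8, -2, -11, 0], [2, 11, -2, -17, 0], [3, 13, -2, -22, 0], [5, 15, -1, -27, 0], [6, 16, 0, -27, 0], [6, 16, 0, -27, 0]]]}}

```text
time_s: 13.83
eef_pos: [0.4701, -0.0074, 0.1434]
ee_rot: [3.078, 0.386, 0.116]
force: [-15.5, -14.8, -1.4]
opening: -0.004
```

```bash
python3 - <<'E'
from plan import *
target(3,[(q,0) for q in (1.9,2.0,2.1,2.2)],-1,rho=.028)
W=grab('wrist');pickle.dump(W,open('w21.pkl','wb'));save(W,'w21s.png');im=cv2.imread('pics/w21s.png');cv2.imwrite('pics/w21.png',cv2.resize(im,(800,600)))
W=grab('side');save(W,'s21s.png');im=cv2.imread('pics/s21s.png')[130:265,200:345];cv2.imwrite('pics/s21.png',cv2.resize(im,None,fx=4.4,fy=4.4,interpolation=cv2.INTER_CUBIC))
E
```

```text
t 13.8333 tcp [ 0.4701 -0.0074  0.1434] yawy -75.8 F [-15.5 -14.8  -1.4] M [-2.19  2.23 -0.52]
q1.90 gap0 lat24 shift mm [  0.7 -12.4  -2.3] turn 15.6 tcp [ 0.4708 -0.0198  0.1411]
q2.00 gap0 lat25 shift mm [ 1.1 -9.3 -2.3] turn 10.0 tcp [ 0.4712 -0.0166  0.1411]
q2.10 gap0 lat26 shift mm [ 1.8 -6.1 -2.3] turn 4.6 tcp [ 0.4719 -0.0135  0.1411]
q2.20 gap0 lat27 shift mm [ 2.7 -3.  -2.1] turn -0.7 tcp [ 0.4728 -0.0103  0.1413]
```

View pics/w21.png

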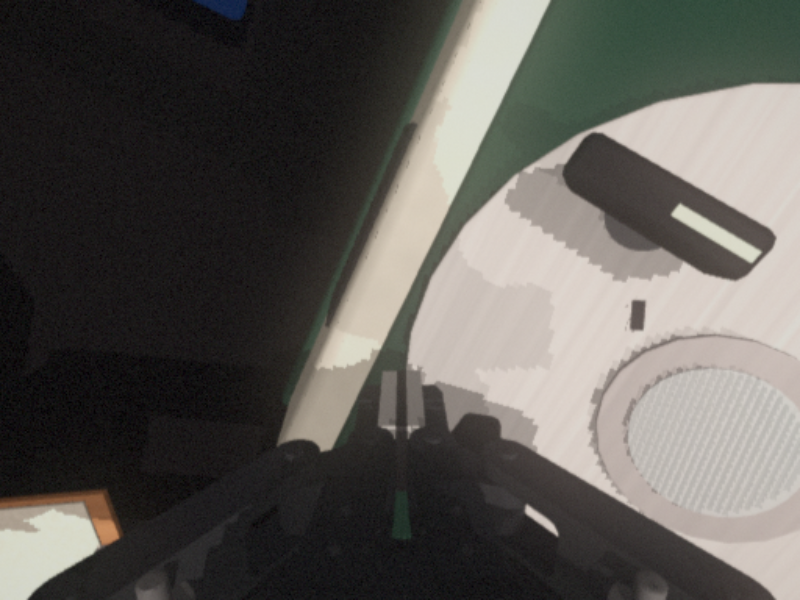

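View pics/s21.png

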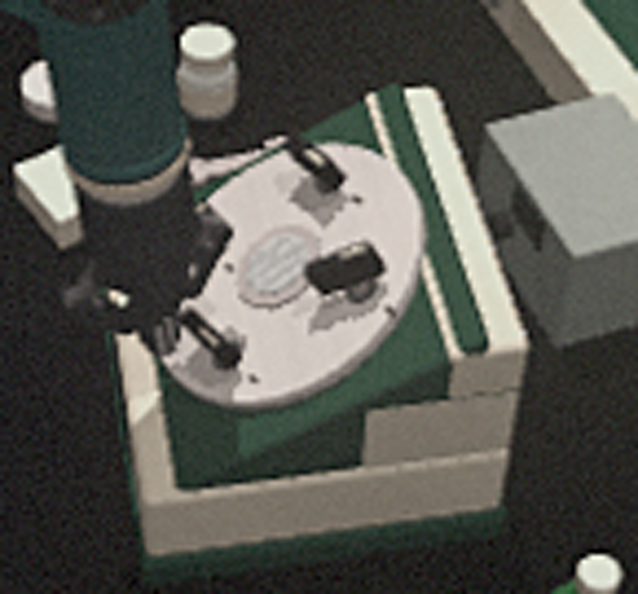

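>>> {"api": "arm_command", "payload": {"rows": [[[8, 6, 1, 0, 0], [11, 8, 2, 0, 0], [14, 10, 3, 0, 0], [16, 11, 3, 0, 0]]]}}

```text
time_s: 14.27
eef_pos: [0.4762, 0.002, 0.1442]
ee_rot: [3.077, 0.389, 0.086]
force: [-22.7, -22.0, 0.6]
opening: -0.003
```

```bash
python3 - <<'E'
from plan import *
target(3,[(q,0) for q in (2.1,2.2)],-1,rho=.028)
W=grab('side');save(W,'s22s.png');im=cv2.imread('pics/s22s.png')[130:265,200:345];cv2.imwrite('pics/s22.png',cv2.resize(im,None,fx=4.4,fy=4.4,interpolation=cv2.INTER_CUBIC))
E
```

```text
t 14.2667 tcp [0.4762 0.002  0.1442] yawy -75.7 F [-22.7 -22.    0.6] M [-3.14  3.44 -0.65]
q2.10 gap0 lat26 shift mm [ -4.3 -15.5  -3. ] turn 4.4 tcp [ 0.4719 -0.0135  0.1411]
q2.20 gap0 lat27 shift mm [ -3.4 -12.3  -2.8] turn -0.8 tcp [ 0.4728 -0.0103  0.1413]
```

View pics/s22.png

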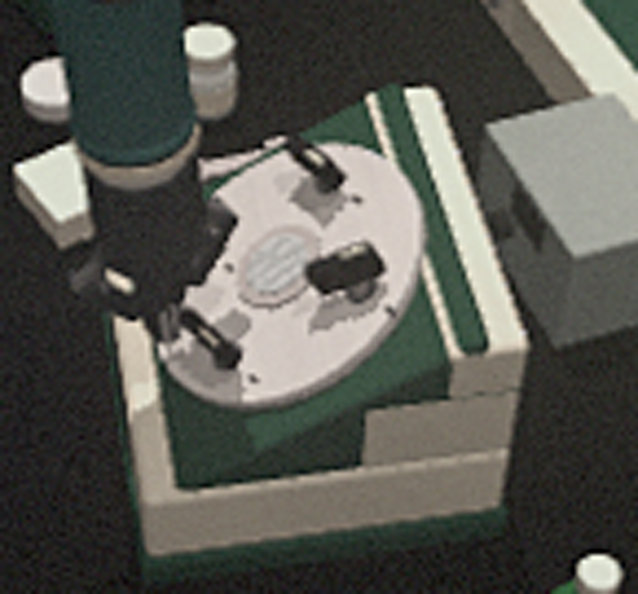

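>>> {"api": "arm_command", "payload": {"rows": [[[-8, -8, 0, 0, 0], [-14, -12, 0, 0, 0], [-18, -16, 25, 0, 0], [-18, -16, 60, 7, 0], [-10, -16, 95, 14, 0], [10, -16, 130, 21, 0], [40, -10, 160, 28, 0], [75, -5, 180, 35, 0]]]}}

```text
time_s: 14.98
eef_pos: [0.5524, -0.0025, 0.33]
ee_rot: [2.826, 1.31, 0.11]
force: [0.1, -0.0, -0.5]
opening: 0.003
```

>>> {"api": "arm_command", "payload": {"rows": [[[30, 10, 20, 7, 0], [60, 15, 40, 14, 0], [75, 18, 45, 21, 0], [75, 18, 45, 28, 0], [75, 18, 45, 28, 0]]]}}

```text
time_s: 15.4
eef_pos: [0.6292, 0.0161, 0.377]
ee_rot: [2.432, 1.97, 0.121]
force: [-0.2, -0.7, -0.0]
opening: -0.002
```

```bash
python3 - <<'E'
from plan import *
target(3,[(2.2,0)],-1)
W=grab('wrist');pickle.dump(W,open('w23.pkl','wb'));save(W,'w23s.png');im=cv2.imread('pics/w23s.png');cv2.imwrite('pics/w23.png',cv2.resize(im[20:270,130:400],None,fx=2.4,fy=2.4,interpolation=cv2.INTER_CUBIC))
E
```

```text
t 15.4 tcp [0.6292 0.0161 0.377 ] yawy -12.1 F [-0.2 -0.7 -0. ] M [-0.01  0.05  0.04]
q2.20 gap0 lat27 shift mm [-154.6  -34.  -233.8] turn -64.4 tcp [ 0.4747 -0.0179  0.1431]
```

View pics/w23.png

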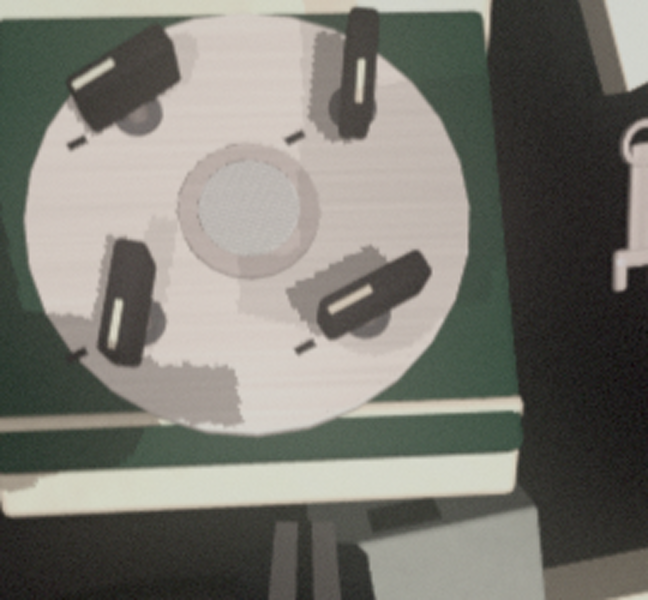

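```bash
python3 - <<'E'
from plan import *
W=pickle.load(open('w23.pkl','rb'))
for k,l in {3:((113,62),(73,87)),1:((371,289),(330,311)),2:((119,299),(112,346)),4:((362,58),(359,101))}.items():
    print(k,qline(W,k,[np.array(p)/2.4+(129.7,19.7) for p in l]))
im=cv2.imread('pics/w23s.png');
a=cv2.resize(im[20:90,145:215],None,fx=5.7,fy=5.7,interpolation=cv2.INTER_CUBIC);b=cv2.resize(im[115:185,250:320],None,fx=5.7,fy=5.7,interpolation=cv2.INTER_CUBIC)
cv2.imwrite('pics/k31.png',np.hstack([a,b]))
E
```

```text
3 (np.float64(2.08637934361712), [array([ 0.0006, -0.0025,  0.04  ]), array([ 0.012 , -0.0197,  0.04  ])])
1 (np.float64(2.208318785552806), [array([ 0.0018, -0.0025,  0.04  ]), array([ 0.0106, -0.0202,  0.04  ])])
2 (np.float64(1.2525002487867725), [array([ 0.002 , -0.0011,  0.04  ]), array([ 0.0218, -0.0041,  0.04  ])])
4 (np.float64(1.2269362184709256), [array([0.0016, 0.0004, 0.04  ]), array([ 0.0222, -0.0022,  0.04  ])])
```

View pics/k31.png

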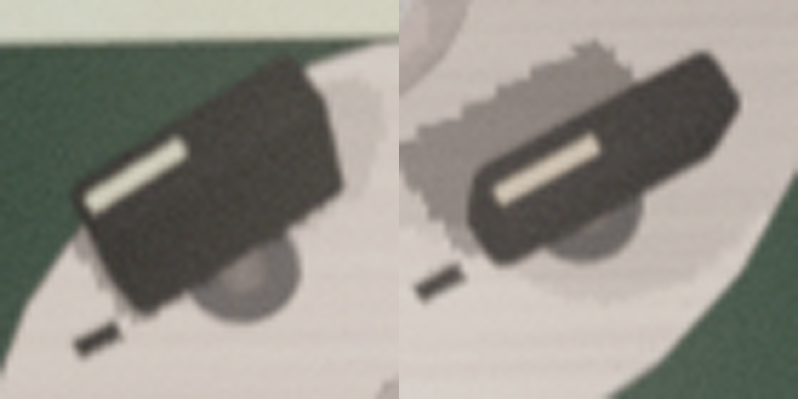

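```bash
python3 - <<'E'
from plan import *
target(3,[(2.09,.014),(2.09,0),(2.2,0)],1,rho=.022)
E
```

```text
t 15.45 tcp [0.6281 0.0159 0.3763] yawy -12.5 F [0.7 0.6 0. ] M [ 0.    0.05 -0.  ]
q2.09 gap0.014 lat15 shift mm [ -95.9  -52.6 -198.5] turn -58.2 tcp [ 0.5322 -0.0366  0.1778]
q2.09 gap0 lat15 shift mm [-107.2  -58.3 -204.3] turn -58.2 tcp [ 0.5209 -0.0424  0.1719]
q2.20 gap0 lat15 shift mm [-108.9  -60.8 -205. ] turn -64.0 tcp [ 0.5192 -0.0448  0.1712]
```

>>> {"api": "arm_command", "payload": {"rows": [[[-20, -10, -20, -7, 0], [-40, -20, -40, -14, 0], [-60, -32, -60, -21, 0], [-80, -44, -80, -28, 0], [-94, -51, -100, -35, 0], [-94, -51, -110, -42, 0], [-94, -51, -115, -49, 0], [-94, -51, -120, -56, 0]]]}}

```text
time_s: 16.12
eef_pos: [0.5326, -0.0349, 0.2561]
ee_rot: [3.045, 0.563, 0.098]
force: [0.7, -0.4, 0.1]
opening: 0.0
```

```bash
python3 - <<'E'
from plan import *
target(3,[(2.09,.014),(2.09,0),(2.2,0)],1,rho=.022)
W=grab('wrist');pickle.dump(W,open('w24.pkl','wb'));save(W,'w24s.png');im=cv2.imread('pics/w24s.png');cv2.imwrite('pics/w24.png',cv2.resize(im,(800,600)))
E
```

```text
t 16.1167 tcp [ 0.5326 -0.0349  0.2561] yawy -69.1 F [ 0.7 -0.4  0.1] M [-0.01  0.03 -0.07]
q2.09 gap0.014 lat15 shift mm [ -0.4  -1.7 -78.4] turn -1.6 tcp [ 0.5322 -0.0366  0.1778]
q2.09 gap0 lat15 shift mm [-11.7  -7.5 -84.2] turn -1.6 tcp [ 0.5209 -0.0424  0.1719]
q2.20 gap0 lat15 shift mm [-13.4  -9.9 -84.9] turn -7.4 tcp [ 0.5192 -0.0448  0.1712]
```

View pics/w24.png

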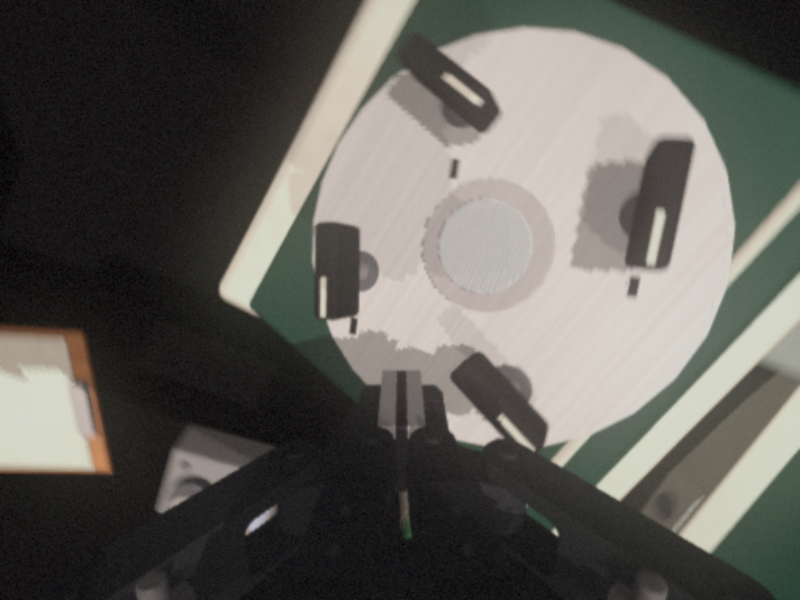

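>>> {"api": "arm_command", "payload": {"rows": [[[-3, -3, -25, -2, 0], [-4, -4, -45, -2, 0], [-4, -4, -60, -2, 0], [-4, -4, -60, -2, 0]]]}}

```text
time_s: 16.5
eef_pos: [0.5257, -0.038, 0.1931]
ee_rot: [3.057, 0.499, 0.088]
force: [-0.4, 1.0, 0.3]
opening: 0.002
```

```bash
python3 - <<'E'
from plan import *
target(3,[(2.09,.010),(2.09,0),(2.2,0)],1,rho=.022)
W=grab('wrist');pickle.dump(W,open('w25.pkl','wb'));save(W,'w25s.png');im=cv2.imread('pics/w25s.png');cv2.imwrite('pics/w25.png',cv2.resize(im,(800,600)))
W=grab('side');save(W,'s25s.png');im=cv2.imread('pics/s25s.png')[130:265,200:345];cv2.imwrite('pics/s25.png',cv2.resize(im,None,fx=4.4,fy=4.4,interpolation=cv2.INTER_CUBIC))
E
```

```text
t 16.5 tcp [ 0.5257 -0.038   0.1931] yawy -71.5 F [-0.4  1.   0.3] M [ 0.08  0.1  -0.07]
q2.09 gap0.01 lat15 shift mm [  3.3  -0.3 -17. ] turn 0.9 tcp [ 0.529  -0.0383  0.1761]
q2.09 gap0 lat15 shift mm [ -4.8  -4.4 -21.2] turn 0.9 tcp [ 0.5209 -0.0424  0.1719]
q2.20 gap0 lat15 shift mm [ -6.5  -6.9 -21.9] turn -5.0 tcp [ 0.5192 -0.0448  0.1712]
```

View pics/w25.png

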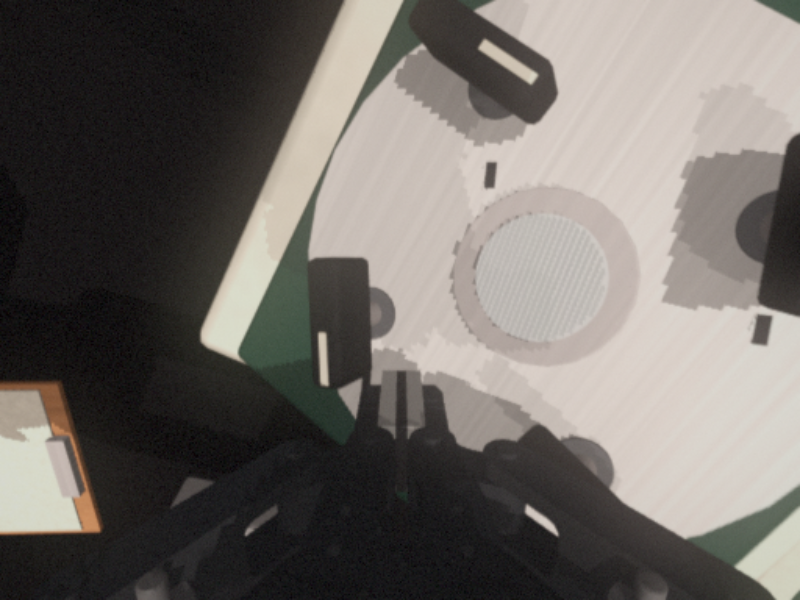

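View pics/s25.png

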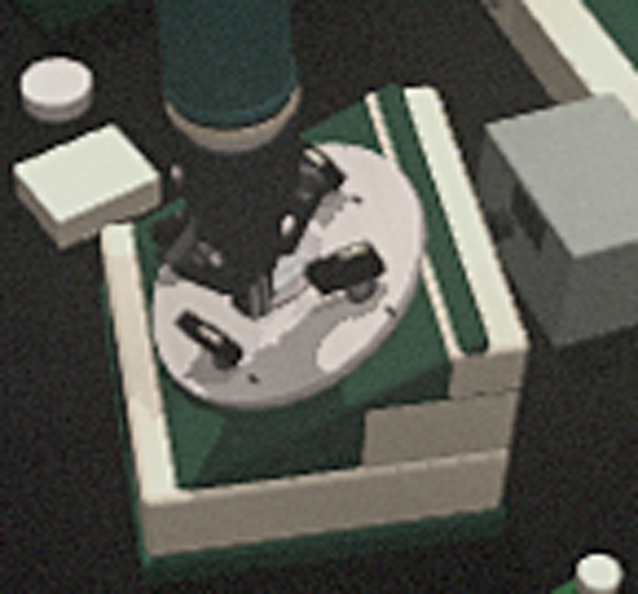

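>>> {"api": "arm_command", "payload": {"rows": [[[3, 0, -10, 0, 0], [0, -3, -12, 0, 0], [-5, -5, -14, -2, 0], [-9, -8, -15, -5, 0], [-13, -10, -16, -5, 0], [-16, -11, -17, -5, 0], [-16, -11, -17, -5, 0]]]}}

```text
time_s: 17.18
eef_pos: [0.5151, -0.0494, 0.1802]
ee_rot: [3.071, 0.366, 0.103]
force: [5.8, 3.1, -1.0]
opening: -0.002
```

```bash
python3 - <<'E'
from plan import *
target(3,[(2.09,0),(2.2,0)],1,rho=.022)
W=grab('wrist');pickle.dump(W,open('w26.pkl','wb'));save(W,'w26s.png');im=cv2.imread('pics/w26s.png');cv2.imwrite('pics/w26.png',cv2.resize(im,(800,600)))
E
```

```text
t 17.1833 tcp [ 0.5151 -0.0494  0.1802] yawy -76.5 F [ 5.8  3.1 -1. ] M [ 0.57 -0.88 -0.02]
q2.09 gap0 lat15 shift mm [ 5.8  7.1 -8.3] turn 5.8 tcp [ 0.5209 -0.0424  0.1719]
q2.20 gap0 lat15 shift mm [ 4.2  4.6 -9. ] turn 0.0 tcp [ 0.5192 -0.0448  0.1712]
```

View pics/w26.png

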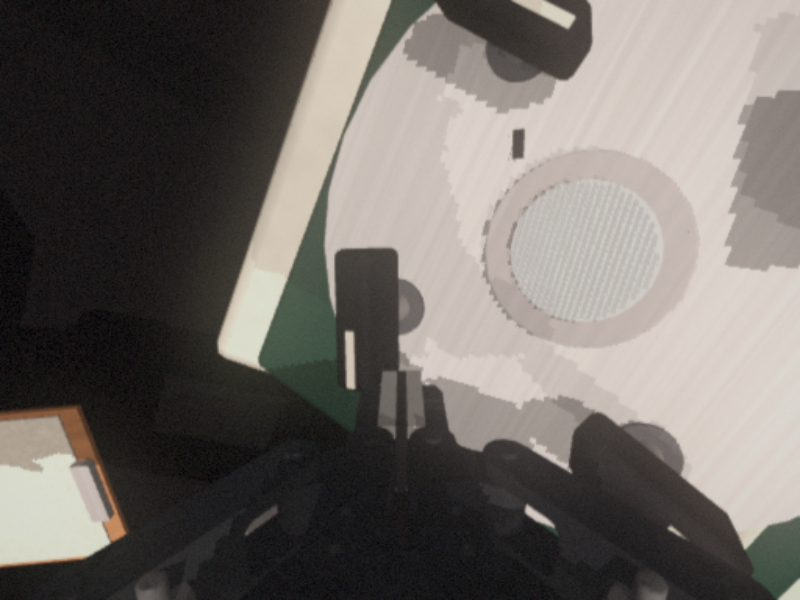

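>>> {"api": "arm_command", "payload": {"rows": [[[-6, -2, -3, 0, 0], [-11, -4, -6, 0, 0], [-15, -5, -8, 0, 0], [-19, -6, -10, 0, 0], [-19, -6, -10, 0, 0]]]}}

```text
time_s: 17.65
eef_pos: [0.5127, -0.0524, 0.1785]
ee_rot: [3.071, 0.36, 0.158]
force: [25.6, 25.7, 19.1]
opening: 0.001
```

```bash
python3 - <<'E'
from plan import *
target(3,[(2.09,0),(2.2,0)],1,rho=.022)
W=grab('wrist');pickle.dump(W,open('w27.pkl','wb'));save(W,'w27s.png');im=cv2.imread('pics/w27s.png');cv2.imwrite('pics/w27.png',cv2.resize(im,(800,600)))
E
```

```text
t 17.65 tcp [ 0.5127 -0.0524  0.1785] yawy -76.8 F [25.6 25.7 19.1] M [ 4.36 -4.45  0.25]
q2.09 gap0 lat15 shift mm [ 8.1 10.  -6.5] turn 6.1 tcp [ 0.5209 -0.0424  0.1719]
q2.20 gap0 lat15 shift mm [ 6.5  7.6 -7.2] turn 0.3 tcp [ 0.5192 -0.0448  0.1712]
```

View pics/w27.png

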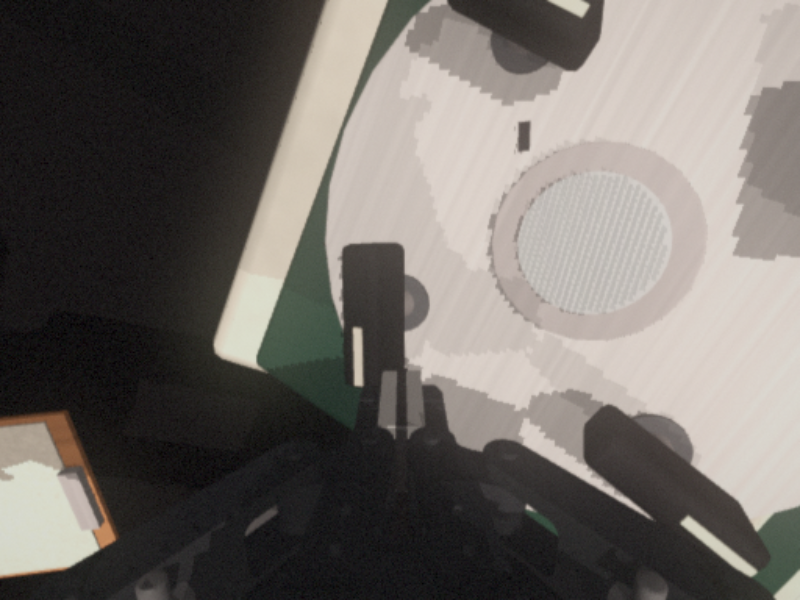

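>>> {"api": "arm_command", "payload": {"rows": [[[4, 3, 4, 0, 0], [8, 5, 20, 0, 0], [9, 6, 50, 0, 0], [15, 10, 85, 7, 0], [30, 20, 115, 14, 0], [50, 30, 140, 21, 0], [70, 40, 160, 28, 0], [90, 50, 170, 35, 0]]]}}

```text
time_s: 18.37
eef_pos: [0.6047, -0.0023, 0.3528]
ee_rot: [2.841, 1.29, 0.181]
force: [0.8, -0.7, -0.4]
opening: -0.002
```

>>> {"api": "arm_command", "payload": {"rows": [[[20, 10, 20, 7, 0], [30, 20, 30, 14, 0], [30, 20, 30, 21, 0], [30, 20, 30, 28, 0], [30, 20, 30, 28, 0]]]}}

```text
time_s: 18.78
eef_pos: [0.6351, 0.0172, 0.3831]
ee_rot: [-2.443, -1.949, -0.183]
force: [-0.1, -0.5, -0.4]
opening: 0.003
```

```bash
python3 - <<'E'
from plan import *
target(2,[(1.25,.014)],1)
W=grab('wrist');pickle.dump(W,open('w28.pkl','wb'));save(W,'w28s.png');im=cv2.imread('pics/w28s.png');cv2.imwrite('pics/w28.png',cv2.resize(im[20:270,130:400],None,fx=2.4,fy=2.4,interpolation=cv2.INTER_CUBIC))
E
```

```text
t 18.7833 tcp [0.6351 0.0172 0.3831] yawy -13.0 F [-0.1 -0.5 -0.4] M [-0.08  0.02  0.01]
q1.25 gap0.014 lat16 shift mm [ -17.7  -40.  -158.4] turn -7.2 tcp [ 0.6174 -0.0227  0.2247]
```

View pics/w28.png

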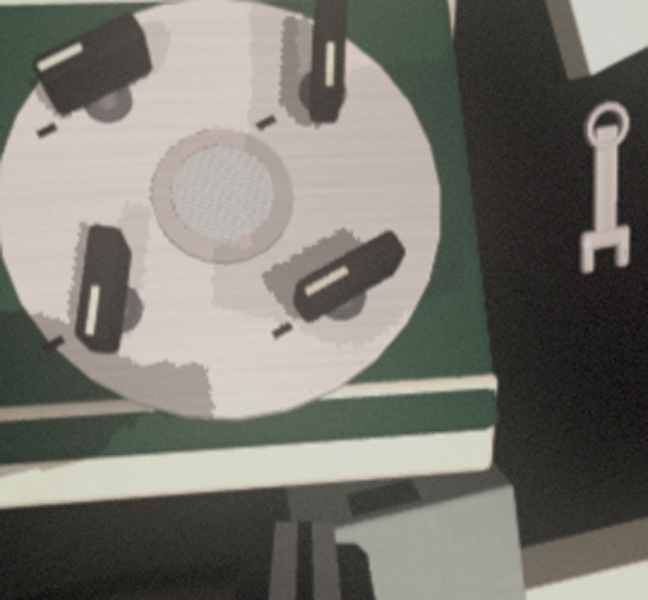

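```bash
python3 - <<'E'
from plan import *
W=pickle.load(open('w28.pkl','rb'))
for k,l in {3:((82,45),(39,68)),1:((347,269),(306,293)),2:((95,286),(90,332)),4:((331,42),(329,84))}.items():
    print(k,qline(W,k,[np.array(p)/2.4+(129.7,19.7) for p in l]))
im=cv2.imread('pics/w28s.png');
a=cv2.resize(im[20:85,135:205],None,fx=5.7,fy=5.7,interpolation=cv2.INTER_CUBIC);b=cv2.resize(im[110:175,240:310],None,fx=5.7,fy=5.7,interpolation=cv2.INTER_CUBIC)
cv2.imwrite('pics/k31b.png',np.hstack([a,b]))
E
```

```text
3 (np.float64(2.1688234635657286), [array([-0.0002, -0.0022,  0.04  ]), array([ 0.0099, -0.0207,  0.04  ])])
1 (np.float64(2.1944129214866113), [array([ 0.0016, -0.0022,  0.04  ]), array([ 0.0111, -0.0205,  0.04  ])])
2 (np.float64(1.2442408727288785), [array([ 0.0026, -0.0012,  0.04  ]), array([ 0.022, -0.004,  0.04 ])])
4 (np.float64(1.2335079054083), [array([0.0022, 0.0005, 0.04  ]), array([ 0.0224, -0.0023,  0.04  ])])
```

View pics/k31b.png

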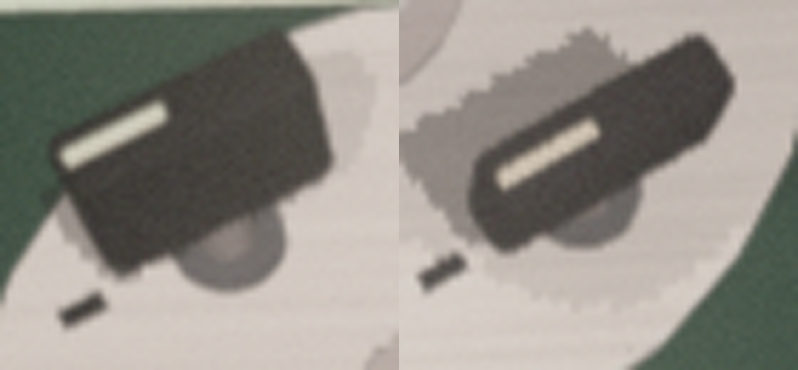

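>>> {"api": "arm_command", "payload": {"rows": [[[-9, -20, -30, -3, 0], [-17, -39, -65, -7, 0], [-17, -39, -100, -7, 0], [-17, -39, -130, -7, 0], [-17, -39, -150, -7, 0], [-17, -39, -157, -7, 0], [-17, -39, -157, -7, 0]]]}}

```text
time_s: 19.42
eef_pos: [0.6161, -0.0216, 0.2239]
ee_rot: [-2.569, -1.786, -0.179]
force: [-0.2, -0.1, -0.2]
opening: 0.003
```

```bash
python3 - <<'E'
from plan import *
target(2,[(q,0) for q in (1.25,1.3,1.5,1.7,1.9,2.0,2.1,2.2)],1)
W=grab('wrist');pickle.dump(W,open('w29.pkl','wb'));save(W,'w29s.png');im=cv2.imread('pics/w29s.png');cv2.imwrite('pics/w29.png',cv2.resize(im,(800,600)))
E
```

```text
t 19.4167 tcp [ 0.6161 -0.0216  0.2239] yawy -20.6 F [-0.2 -0.1 -0.2] M [-0.04  0.03 -0.04]
q1.25 gap0 lat16 shift mm [ -2.9 -14.5  -0.3] turn 0.4 tcp [ 0.6131 -0.036   0.2237]
q1.30 gap0 lat16 shift mm [ -2.6 -15.6   0. ] turn -2.9 tcp [ 0.6135 -0.0372  0.224 ]
q1.50 gap0 lat16 shift mm [ -1.9 -20.5   1. ] turn -15.7 tcp [ 0.6142 -0.0421  0.2249]
q1.70 gap0 lat15 shift mm [ -2.3 -25.8   1.3] turn -28.0 tcp [ 0.6138 -0.0474  0.2252]
q1.90 gap0 lat15 shift mm [ -3.5 -30.9   1.1] turn -39.7 tcp [ 0.6126 -0.0525  0.225 ]
q2.00 gap0 lat15 shift mm [ -4.5 -33.3   0.8] turn -45.2 tcp [ 0.6116 -0.0549  0.2247]
q2.10 gap0 lat15 shift mm [ -5.7 -35.6   0.4] turn -50.6 tcp [ 0.6104 -0.0572  0.2243]
q2.20 gap0 lat15 shift mm [ -7.  -37.7  -0.2] turn -55.9 tcp [ 0.6091 -0.0593  0.2238]
```

View pics/w29.png

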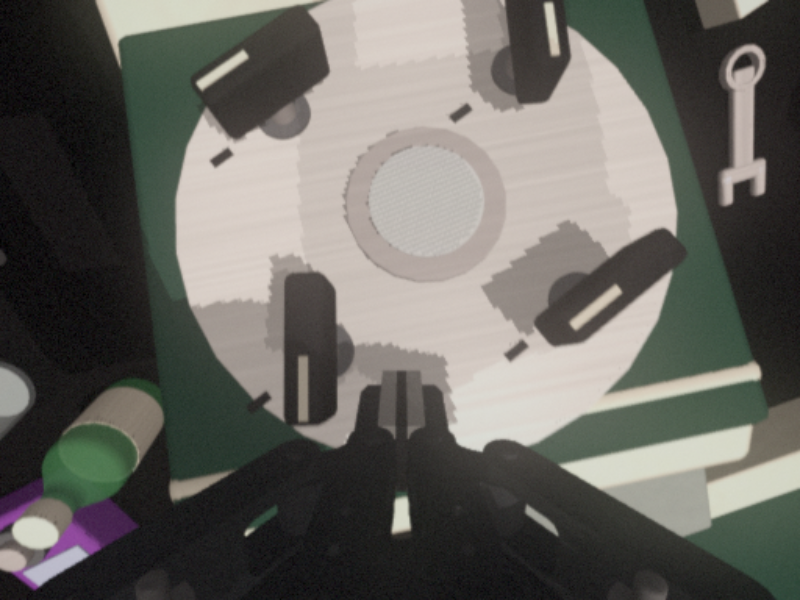

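>>> {"api": "arm_command", "payload": {"rows": [[[-2, -10, 0, 0, 0], [-3, -15, 0, -1, 0], [-3, -18, 0, -7, 0], [-3, -21, 0, -14, 0], [-3, -24, 0, -21, 0], [-4, -27, 0, -28, 0], [-5, -30, 0, -34, 0], [-5, -30, 0, -34, 0]]]}}

```text
time_s: 20.13
eef_pos: [0.6161, -0.0521, 0.2289]
ee_rot: [2.958, 0.939, 0.188]
force: [6.1, 3.5, -1.8]
opening: -0.0
```

```bash
python3 - <<'E'
from plan import *
target(2,[(q,0) for q in (1.7,1.9,2.0,2.1,2.2)],1)
E
```

```text
t 20.1333 tcp [ 0.6161 -0.0521  0.2289] yawy -55.0 F [ 6.1  3.5 -1.8] M [ 0.55 -0.97 -0.01]
q1.70 gap0 lat15 shift mm [-2.3  4.6 -3.6] turn 6.4 tcp [ 0.6138 -0.0474  0.2252]
q1.90 gap0 lat15 shift mm [-3.6 -0.4 -3.8] turn -5.2 tcp [ 0.6126 -0.0525  0.225 ]
q2.00 gap0 lat15 shift mm [-4.5 -2.8 -4.1] turn -10.8 tcp [ 0.6116 -0.0549  0.2247]
q2.10 gap0 lat15 shift mm [-5.7 -5.1 -4.5] turn -16.2 tcp [ 0.6104 -0.0572  0.2243]
q2.20 gap0 lat15 shift mm [-7.1 -7.2 -5.1] turn -21.5 tcp [ 0.6091 -0.0593  0.2238]
```

>>> {"api": "arm_command", "payload": {"rows": [[[-6, -2, -4, -5, 0], [-8, -5, -5, -11, 0], [-11, -8, -7, -16, 0], [-14, -10, -8, -21, 0], [-16, -11, -9, -21, 0], [-16, -11, -9, -21, 0]]]}}

```text
time_s: 20.63
eef_pos: [0.6095, -0.0641, 0.2262]
ee_rot: [3.054, 0.377, 0.207]
force: [14.7, 3.4, 2.5]
opening: -0.0
```

```bash
python3 - <<'E'
from plan import *
target(2,[(q,0) for q in (2.1,2.2)],1)
W=grab('wrist');pickle.dump(W,open('w30.pkl','wb'));save(W,'w30s.png');im=cv2.imread('pics/w30s.png');cv2.imwrite('pics/w30.png',cv2.resize(im,(800,600)))
E
```

```text
t 20.6333 tcp [ 0.6095 -0.0641  0.2262] yawy -76.2 F [14.7  3.4  2.5] M [ 0.6  -2.49  0.16]
q2.10 gap0 lat15 shift mm [ 0.9  6.9 -1.8] turn 5.0 tcp [ 0.6104 -0.0572  0.2243]
q2.20 gap0 lat15 shift mm [-0.4  4.8 -2.4] turn -0.3 tcp [ 0.6091 -0.0593  0.2238]
```

View pics/w30.png

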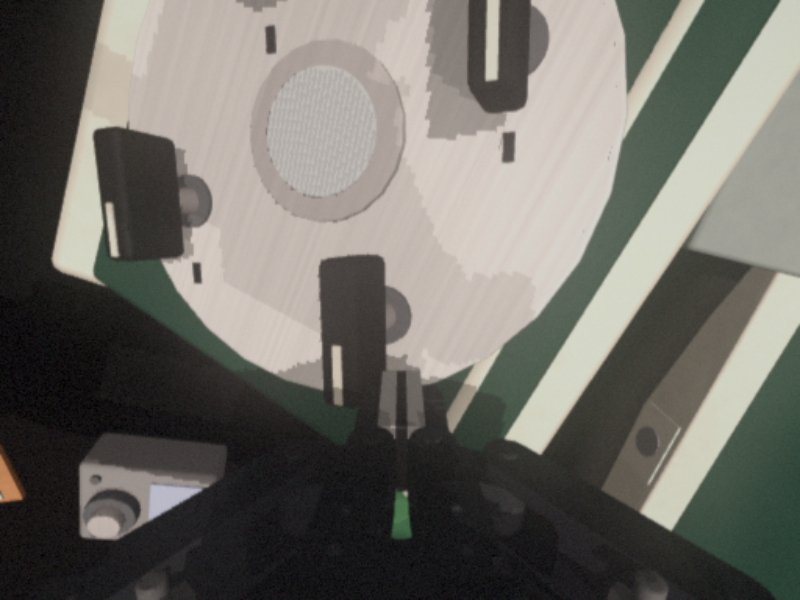

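>>> {"api": "arm_command", "payload": {"rows": [[[-8, -3, -4, 0, 0], [-12, -4, -6, 0, 0], [-16, -4, -8, 0, 0], [-18, -4, -9, 0, 0], [-18, -4, -9, 0, 0]]]}}

```text
time_s: 21.1
eef_pos: [0.6086, -0.0674, 0.2277]
ee_rot: [3.046, 0.371, 0.265]
force: [30.2, 13.0, 6.0]
opening: 0.0
```

```bash
python3 - <<'E'
from plan import *
target(2,[(2.2,0)],1)
W=pickle.load(open('w30.pkl','rb'))
print(qline(W,2,[np.array(p)/1.5625-.2 for p in ((335.5,345),(339,404))]))
E
```

```text
t 21.1 tcp [ 0.6086 -0.0674  0.2277] yawy -76.5 F [30.2 13.   6. ] M [ 2.21 -4.92  0.3 ]
q2.20 gap0 lat15 shift mm [ 0.5  8.1 -3.9] turn -0.0 tcp [ 0.6091 -0.0593  0.2238]
(np.float64(2.1776276926851574), [array([ 0.0013, -0.0036,  0.04  ]), array([ 0.0109, -0.0215,  0.04  ])])
```

>>> {"api": "arm_command", "payload": {"rows": [[[4, 3, 3, 0, 0], [8, 6, 15, 0, 0], [8, 6, 50, 0, 0], [8, 10, 85, 7, 0], [8, 30, 110, 14, 0], [8, 50, 130, 21, 0], [8, 70, 150, 28, 0], [8, 80, 160, 35, 0]]]}}

```text
time_s: 21.77
eef_pos: [0.6178, 0.0135, 0.3934]
ee_rot: [2.834, 1.298, 0.296]
force: [-0.6, 0.4, -0.3]
opening: -0.001
```

>>> {"api": "arm_command", "payload": {"rows": [[[10, 5, 0, 7, 0], [20, 10, 0, 14, 0], [20, 10, 0, 21, 0], [20, 10, 0, 28, 0], [20, 10, 0, 28, 0]]]}}

```text
time_s: 22.18
eef_pos: [0.6387, 0.0222, 0.3949]
ee_rot: [-2.415, -1.934, -0.291]
force: [0.2, -0.5, -1.2]
opening: -0.002
```

```bash
python3 - <<'E'
from plan import *
target(4,[(1.23,.014),(1.23,0)],1)
print(R.from_rotvec(read_state()['ee_rot']).as_matrix()[:,2])
W=grab('wrist');pickle.dump(W,open('w31.pkl','wb'));save(W,'w31s.png');im=cv2.imread('pics/w31s.png');cv2.imwrite('pics/w31.png',cv2.resize(im,(800,600)))
E
```

```text
t 22.1833 tcp [0.6387 0.0222 0.3949] yawy -13.1 F [ 0.2 -0.5 -1.2] M [-0.1   0.05  0.02]
q1.23 gap0.014 lat16 shift mm [ -93.1   76.3 -223.5] turn -5.8 tcp [0.5456 0.0985 0.1715]
q1.23 gap0 lat16 shift mm [ -97.1   62.9 -224.4] turn -5.8 tcp [0.5416 0.0851 0.1706]
[ 0.12471919  0.14287251 -0.9818516 ]
```

View pics/w31.png

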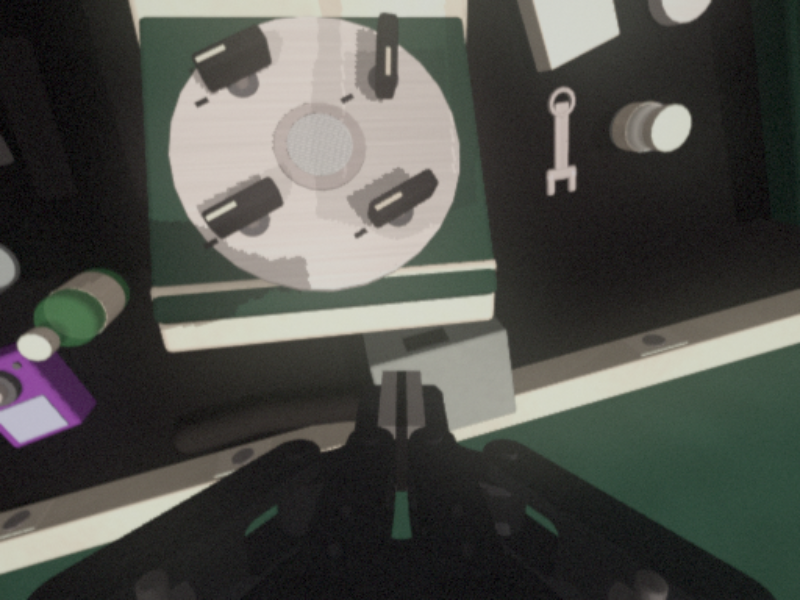

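>>> {"api": "arm_command", "payload": {"rows": [[[-25, 20, -30, -6, 0], [-50, 40, -60, -6, 0], [-75, 60, -85, -6, 0], [-92, 78, -110, -6, 0], [-92, 80, -140, -6, 0], [-92, 80, -160, -6, 0], [-92, 80, -165, -6, 0], [-92, 80, -165, -6, 0]]]}}

```text
time_s: 22.9
eef_pos: [0.5456, 0.1022, 0.2292]
ee_rot: [-2.529, -1.798, -0.292]
force: [-0.1, -0.3, -0.1]
opening: -0.0
```

```bash
python3 - <<'E'
from plan import *
target(4,[(1.23,.014),(1.23,0)],1)
W=grab('wrist');pickle.dump(W,open('w32.pkl','wb'));save(W,'w32s.png');im=cv2.imread('pics/w32s.png');cv2.imwrite('pics/w32.png',cv2.resize(im,(800,600)))
E
```

```text
t 22.9 tcp [0.5456 0.1022 0.2292] yawy -19.6 F [-0.1 -0.3 -0.1] M [-0.09  0.09  0.05]
q1.23 gap0.014 lat16 shift mm [  0.1  -3.8 -57.7] turn 0.7 tcp [0.5456 0.0985 0.1715]
q1.23 gap0 lat16 shift mm [ -4.  -17.1 -58.6] turn 0.7 tcp [0.5416 0.0851 0.1706]
```

View pics/w32.png

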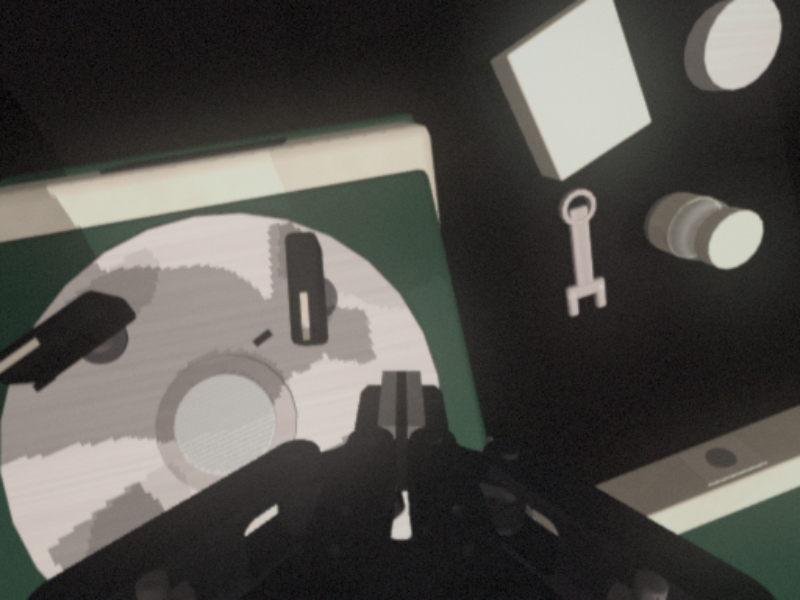

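>>> {"api": "arm_command", "payload": {"rows": [[[0, -1, -25, 0, 0], [0, -2, -45, 0, 0], [0, -2, -56, 0, 0], [0, -2, -56, 0, 0]]]}}

```text
time_s: 23.28
eef_pos: [0.547, 0.0996, 0.1742]
ee_rot: [-2.531, -1.796, -0.294]
force: [-1.3, 0.3, 0.4]
opening: -0.002
```

```bash
python3 - <<'E'
from plan import *
target(4,[(q,0) for q in (1.23,1.3,1.5,1.7,1.9,2.0,2.1,2.2)],1)
W=grab('wrist');pickle.dump(W,open('w33.pkl','wb'));save(W,'w33s.png');im=cv2.imread('pics/w33s.png');cv2.imwrite('pics/w33.png',cv2.resize(im,(800,600)))
W=grab('side');save(W,'s33s.png');im=cv2.imread('pics/s33s.png')[130:265,200:345];cv2.imwrite('pics/s33.png',cv2.resize(im,None,fx=4.4,fy=4.4,interpolation=cv2.INTER_CUBIC))
E
```

```text
t 23.2833 tcp [0.547  0.0996 0.1742] yawy -19.7 F [-1.3  0.3  0.4] M [-0.12  0.1   0.  ]
q1.23 gap0 lat16 shift mm [ -5.4 -14.5  -3.7] turn 0.8 tcp [0.5416 0.0851 0.1706]
q1.30 gap0 lat16 shift mm [ -5.  -16.1  -3.2] turn -3.7 tcp [0.5421 0.0835 0.171 ]
q1.50 gap0 lat16 shift mm [ -4.2 -21.   -2.3] turn -16.6 tcp [0.5428 0.0786 0.1719]
q1.70 gap0 lat15 shift mm [ -4.6 -26.4  -2. ] turn -28.9 tcp [0.5424 0.0733 0.1722]
q1.90 gap0 lat15 shift mm [ -5.9 -31.4  -2.2] turn -40.5 tcp [0.5412 0.0682 0.172 ]
q2.00 gap0 lat15 shift mm [ -6.8 -33.8  -2.5] turn -46.1 tcp [0.5402 0.0658 0.1717]
q2.10 gap0 lat15 shift mm [ -8.  -36.1  -2.9] turn -51.5 tcp [0.539  0.0635 0.1713]
q2.20 gap0 lat15 shift mm [ -9.4 -38.2  -3.5] turn -56.8 tcp [0.5377 0.0614 0.1708]
```

View pics/w33.png

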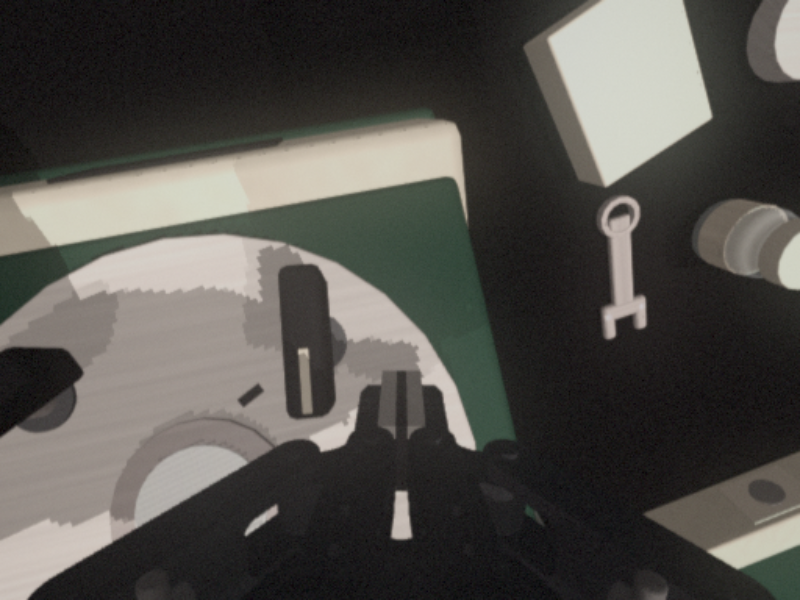

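View pics/s33.png

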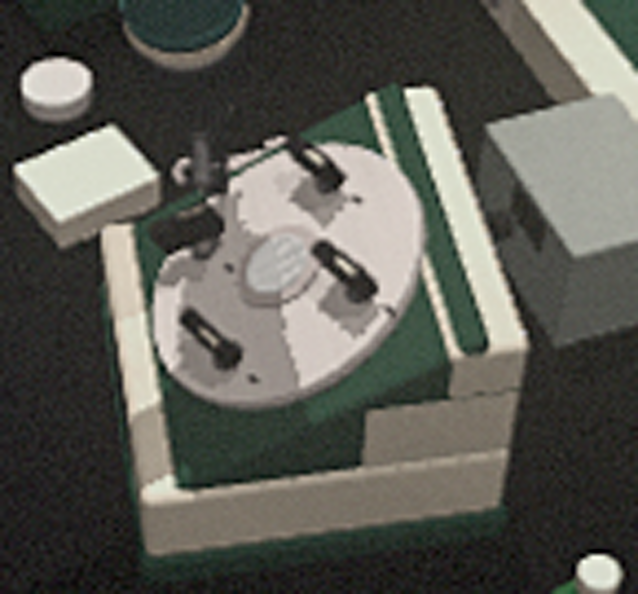

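>>> {"api": "arm_command", "payload": {"rows": [[[-5, -10, -3, 0, 0], [-6, -15, -3, -1, 0], [-6, -18, -3, -7, 0], [-6, -21, -3, -14, 0], [-6, -24, -3, -21, 0], [-7, -27, -3, -28, 0], [-8, -30, -3, -34, 0], [-8, -30, -3, -34, 0]]]}}

```text
time_s: 24.05
eef_pos: [0.5451, 0.0694, 0.1764]
ee_rot: [2.933, 0.964, 0.31]
force: [7.9, 0.6, -1.1]
opening: -0.002
```

```bash
python3 - <<'E'
from plan import *
target(4,[(q,0) for q in (1.7,1.9,2.0,2.1,2.2)],1)
W=grab('wrist');save(W,'w34s.png');im=cv2.imread('pics/w34s.png');cv2.imwrite('pics/w34.png',cv2.resize(im,(800,600)))
E
```

```text
t 24.05 tcp [0.5451 0.0694 0.1764] yawy -54.1 F [ 7.9  0.6 -1.1] M [ 0.26 -1.06  0.03]
q1.70 gap0 lat15 shift mm [-2.7  3.9 -4.2] turn 5.5 tcp [0.5424 0.0733 0.1722]
q1.90 gap0 lat15 shift mm [-4.  -1.2 -4.4] turn -6.1 tcp [0.5412 0.0682 0.172 ]
q2.00 gap0 lat15 shift mm [-4.9 -3.6 -4.7] turn -11.7 tcp [0.5402 0.0658 0.1717]
q2.10 gap0 lat15 shift mm [-6.1 -5.9 -5.1] turn -17.1 tcp [0.539  0.0635 0.1713]
q2.20 gap0 lat15 shift mm [-7.4 -8.  -5.7] turn -22.4 tcp [0.5377 0.0614 0.1708]
```

View pics/w34.png

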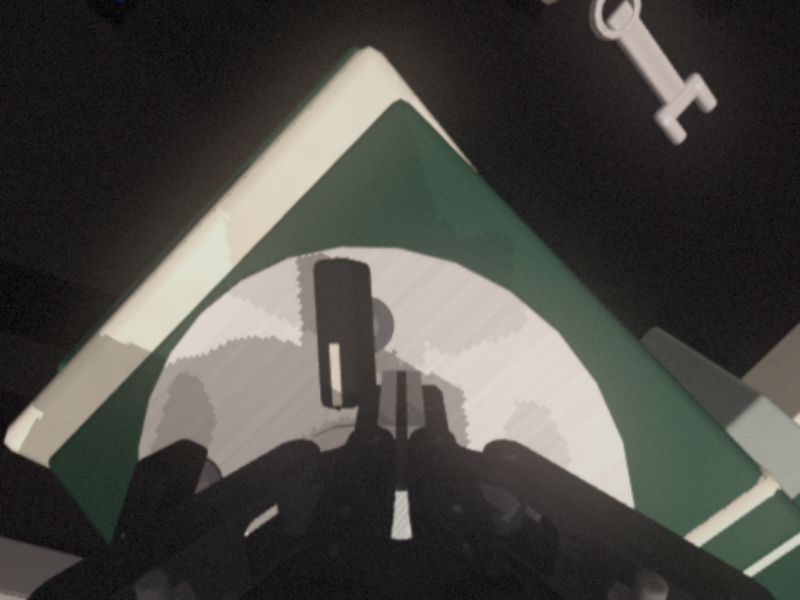

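>>> {"api": "arm_command", "payload": {"rows": [[[-6, -2, -4, -5, 0], [-8, -5, -5, -11, 0], [-11, -8, -7, -16, 0], [-14, -10, -8, -22, 0], [-16, -11, -9, -22, 0], [-16, -11, -9, -22, 0]]]}}

```text
time_s: 24.6
eef_pos: [0.5392, 0.058, 0.1736]
ee_rot: [3.022, 0.386, 0.321]
force: [13.3, 1.0, 5.0]
opening: -0.002
```

```bash
python3 - <<'E'
from plan import *
target(4,[(q,0) for q in (2.1,2.2)],1)
W=grab('wrist');pickle.dump(W,open('w35.pkl','wb'));save(W,'w35s.png');im=cv2.imread('pics/w35s.png');cv2.imwrite('pics/w35.png',cv2.resize(im,(800,600)))
E
```

```text
t 24.6 tcp [0.5392 0.058  0.1736] yawy -76.0 F [13.3  1.   5. ] M [ 0.12 -2.25  0.13]
q2.10 gap0 lat15 shift mm [-0.2  5.5 -2.3] turn 4.8 tcp [0.539  0.0635 0.1713]
q2.20 gap0 lat15 shift mm [-1.5  3.4 -2.8] turn -0.5 tcp [0.5377 0.0614 0.1708]
```

View pics/w35.png

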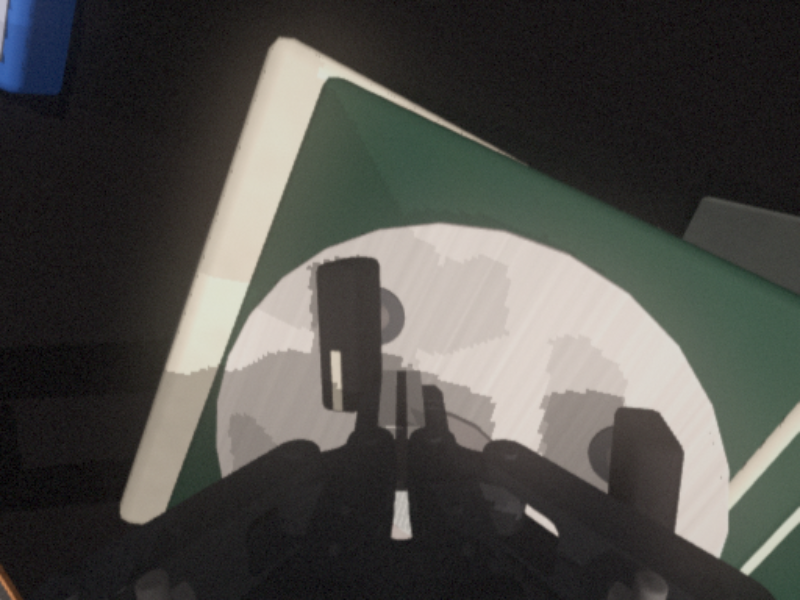

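>>> {"api": "arm_command", "payload": {"rows": [[[-8, -3, -4, 0, 0], [-12, -4, -6, 0, 0], [-16, -4, -8, 0, 0], [-19, -4, -9, 0, 0], [-19, -4, -9, 0, 0]]]}}

```text
time_s: 25.07
eef_pos: [0.5387, 0.055, 0.175]
ee_rot: [3.014, 0.381, 0.38]
force: [27.9, 9.2, 5.4]
opening: -0.003
```

```bash
python3 - <<'E'
from plan import *
target(4,[(2.2,0)],1)
E
```

```text
t 25.0667 tcp [0.5387 0.055  0.175 ] yawy -76.3 F [27.9  9.2  5.4] M [ 1.45 -4.46  0.4 ]
q2.20 gap0 lat15 shift mm [-1.   6.3 -4.2] turn -0.2 tcp [0.5377 0.0614 0.1708]
```

>>> {"api": "arm_command", "payload": {"rows": [[[4, 3, 3, 0, 0], [8, 6, 15, 0, 0], [8, 6, 50, 0, 0], [10, 0, 85, 7, 0], [30, -10, 120, 14, 0], [50, -20, 150, 21, 0], [70, -30, 180, 28, 0], [90, -30, 200, 35, 0]]]}}

```text
time_s: 25.73
eef_pos: [0.6303, 0.0223, 0.3809]
ee_rot: [2.82, 1.306, 0.417]
force: [1.2, -0.4, 0.1]
opening: -0.002
```

>>> {"api": "arm_command", "payload": {"rows": [[[-10, 0, 10, 7, 0], [-10, 0, 10, 14, 0], [-10, 0, 10, 21, 0], [-10, 0, 10, 28, 0], [-10, 0, 10, 28, 0]]]}}

```text
time_s: 26.15
eef_pos: [0.6209, 0.0205, 0.392]
ee_rot: [-2.38, -1.921, -0.402]
force: [0.6, -0.6, -0.4]
opening: -0.0
```

```bash
python3 - <<'E'
from plan import *
s,p,y=cur();print(s['time_s'],p,np.degrees(y),R.from_rotvec(s['ee_rot']).as_matrix()[:,2])
W=grab('wrist');pickle.dump(W,open('w36.pkl','wb'));save(W,'w36s.png');im=cv2.imread('pics/w36s.png');cv2.imwrite('pics/w36.png',cv2.resize(im,(800,600),interpolation=cv2.INTER_CUBIC))
E
```

```text
26.15 [0.62090426 0.02046619 0.39195249] -13.004900579201438 [ 0.16547097  0.20617681 -0.96442236]
```

View pics/w36.png

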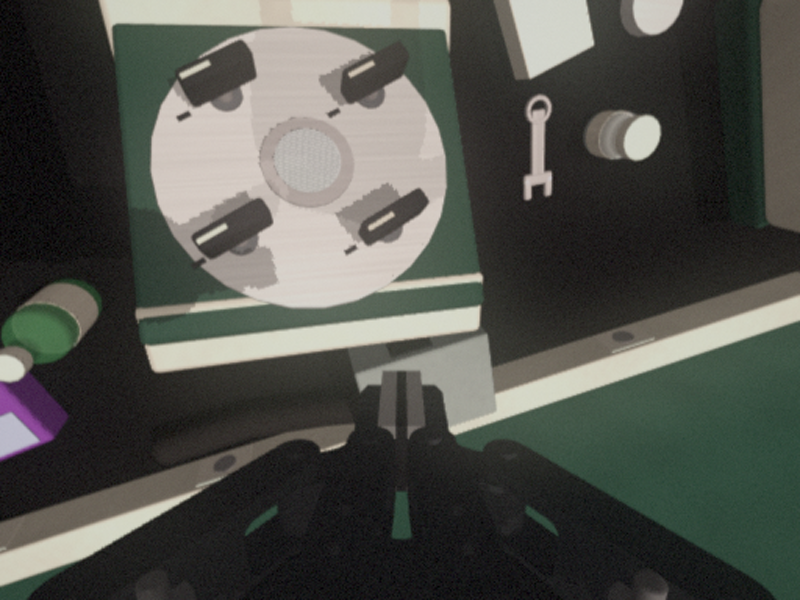

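```bash
python3 - <<'E'
import cv2
im=cv2.imread('pics/w36s.png')[15:200,90:290];cv2.imwrite('pics/w36b.png',cv2.resize(im,None,fx=4,fy=3.2,interpolation=cv2.INTER_CUBIC) if 0 else cv2.resize(im,None,fx=3.2,fy=3.2,interpolation=cv2.INTER_CUBIC))
E
```

```text
(no output)
```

View pics/w36b.png

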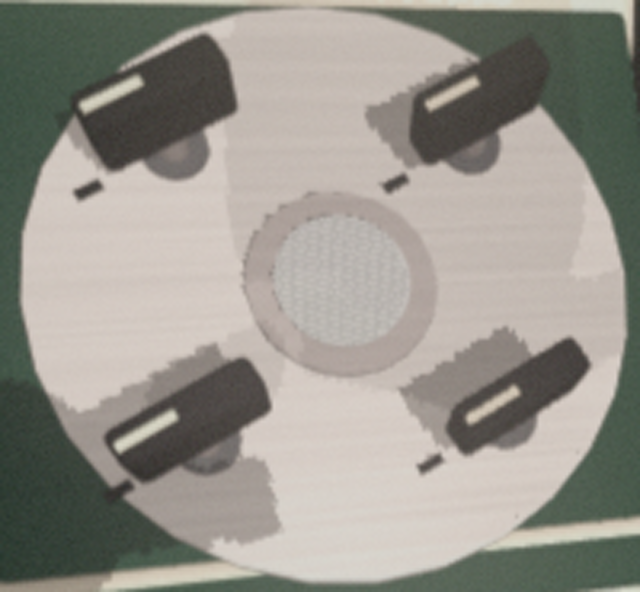

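```bash
python3 - <<'E'
from plan import *
W=pickle.load(open('w36.pkl','rb'))
im=W['color'].astype(float).mean(2)
big=cv2.resize(im[15:200,90:290],None,fx=8,fy=8,interpolation=cv2.INTER_CUBIC)
for k,c in {3:(112,94),4:(453,94),2:(145,432),1:(493,405)}.items():
    x0,y0=[int(v/3.2*8) for v in c]
    w=110; p=big[max(y0-80,0):y0+80,x0-w:x0+w]; m=(p>130).astype(np.uint8)
    n,l,st,ce=cv2.connectedComponentsWithStats(m)
    cy=min(80,y0);i=l[cy,w]
    if i==0: print(k,'miss',p[cy,w]);continue
    pts=np.argwhere(l==i)[:,::-1].astype(float); 
    u,s_,vt=np.linalg.svd(pts-pts.mean(0),full_matrices=False); d=vt[0]; d=d if d[0]<0 else -d
    ctr=(pts.mean(0)+[x0-w,max(y0-80,0)])/8+(90,15)-.44
    e=[ctr-d*5,ctr+d*5]; q,P=qline(W,k,e); print(k,len(pts),q.round(3),P)
E
```

```text
3 5293 2.205 [array([ 0.0028, -0.0073,  0.04  ]), array([ 0.0072, -0.0161,  0.04  ])]
4 4016 2.203 [array([ 0.003, -0.006,  0.04 ]), array([ 0.0082, -0.0162,  0.04  ])]
2 5605 2.203 [array([ 0.0036, -0.0079,  0.04  ]), array([ 0.0078, -0.0162,  0.04  ])]
1 4233 2.205 [array([ 0.0038, -0.0066,  0.04  ]), array([ 0.0086, -0.0163,  0.04  ])]
```

```bash
python3 - <<'E'
from h import *
a=cv2.imread('pics/top0.png')[190:235,345:420]; b=cv2.imread('pics/side0.png')[290:370,240:320]
cv2.imwrite('pics/btn.png',np.hstack([cv2.resize(a,(int(75*8/45*45*1.0/1),int(480*0.75)) if 0 else (560,336),interpolation=cv2.INTER_CUBIC)[:336],cv2.resize(b,(336,336),interpolation=cv2.INTER_CUBIC)][:1]))
cv2.imwrite('pics/btn2.png',cv2.resize(b,(560,560),interpolation=cv2.INTER_CUBIC))
E
```

```text
(no output)
```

View pics/btn.png

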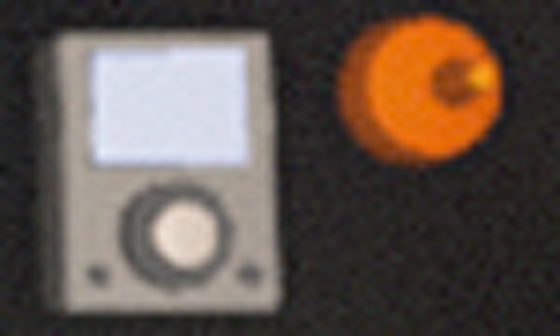

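View pics/btn2.png

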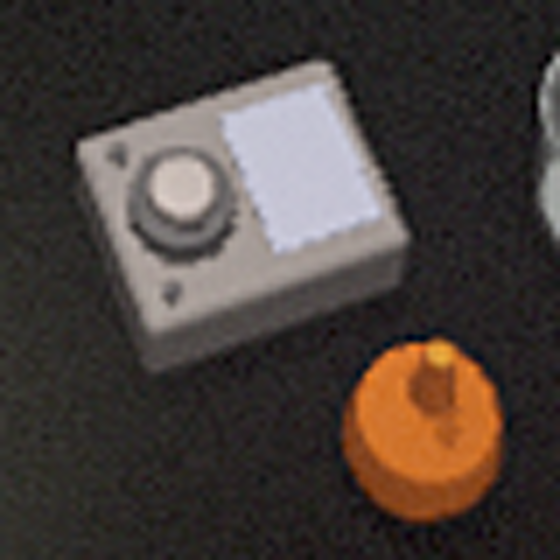

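```bash
python3 - <<'E'
from plan import *
T=pickle.load(open('top0.pkl','rb'));S=pickle.load(open('side0.pkl','rb'))
b,e=tri([ray(T,(369.4,220.9)),ray(S,(265.6,315.8))]);print(b,e)
for n,t,sd in (('bulb',(410/7.467+345,90/7.467+190),(420/7+240,410/7+290)),): print(n,tri([ray(T,t),ray(S,sd)]))
s,p,y=cur();show('btn+100',b+[0,0,.1],y,p,y);print(s['joints'])
E
```

```text
[ 0.44464212 -0.32961367  0.06319883] [np.float64(0.0007068923988271569), np.float64(0.0007068923988271467)]
bulb (array([ 0.50216339, -0.43059959,  0.02958455]), [np.float64(0.002033641748971812), np.float64(0.0020336417489719353)])
btn+100 shift mm [-176.  -350.5 -228.5] turn 0.0 tcp [ 0.4446 -0.3296  0.1632]
[-0.22240856  0.20462933  1.36957722  0.24115067  1.45077304 -1.58912869]
```

>>> {"api": "arm_command", "payload": {"rows": [[[-18, -37, 0, 0, 0], [-36, -74, 0, 0, 0], [-54, -111, -10, 0, 0], [-72, -148, -30, 0, 0], [-90, -185, -50, 0, 0], [-108, -222, -70, 0, 0], [-126, -259, -90, 0, 0], [-144, -290, -110, 0, 0]]]}}

```text
time_s: 26.87
eef_pos: [0.4827, -0.2583, 0.2898]
ee_rot: [-2.393, -1.91, -0.401]
force: [0.3, 0.3, 0.4]
opening: -0.0
```

>>> {"api": "arm_command", "payload": {"rows": [[[-15, -30, -25, 0, 0], [-30, -60, -50, 0, 0], [-32, -60, -60, 0, 0], [-32, -60, -60, 0, 0], [-32, -60, -60, 0, 0]]]}}

```text
time_s: 27.28
eef_pos: [0.4505, -0.3175, 0.2299]
ee_rot: [-2.395, -1.905, -0.402]
force: [1.1, -0.0, 0.3]
opening: 0.0
```

```bash
python3 - <<'E'
from plan import *
b=np.array([.4446,-.3296,.0632]);s,p,y=cur();show('btn',b,y,p,y);print(s['time_s'],s['force'])
W=grab('wrist');pickle.dump(W,open('w37.pkl','wb'));save(W,'w37s.png');im=cv2.imread('pics/w37s.png');cv2.imwrite('pics/w37.png',cv2.resize(im,(800,600),interpolation=cv2.INTER_CUBIC))
print(proj(W,b)*1.5625)
E
```

```text
btn shift mm [  -5.9  -12.1 -166.7] turn 0.0 tcp [ 0.4446 -0.3296  0.0632]
27.2833 [ 1.12182452 -0.03628576  0.3215292 ]
[[324.69015662 247.9301583 ]]
```

View pics/w37.png

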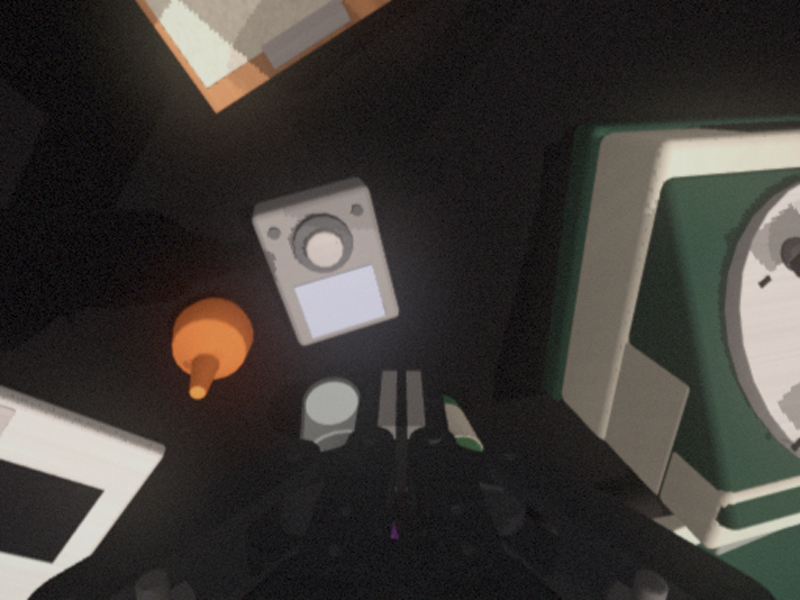

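>>> {"api": "arm_command", "payload": {"rows": [[[0, -2, -35, 0, 0], [0, -5, -70, 0, 0], [0, -5, -105, 0, 0], [0, -5, -130, 0, 0], [0, -5, -140, 0, 0], [0, -5, -140, 0, 0]]]}}

```text
time_s: 27.83
eef_pos: [0.4515, -0.3207, 0.0901]
ee_rot: [-2.391, -1.907, -0.402]
force: [0.2, 0.1, -0.3]
opening: -0.002
```

```bash
python3 - <<'E'
from plan import *
b=np.array([.4446,-.3296,.0632]);s,p,y=cur();show('btn',b,y,p,y);print(s['time_s'],s['force'])
W=grab('wrist');save(W,'w38s.png');im=cv2.imread('pics/w38s.png');cv2.imwrite('pics/w38.png',cv2.resize(im,(800,600),interpolation=cv2.INTER_CUBIC))
W=grab('side');save(W,'s38s.png');im=cv2.imread('pics/s38s.png')[270:370,220:330];cv2.imwrite('pics/s38.png',cv2.resize(im,None,fx=5,fy=5,interpolation=cv2.INTER_CUBIC))
E
```

```text
btn shift mm [ -6.9  -8.9 -26.9] turn 0.0 tcp [ 0.4446 -0.3296  0.0632]
27.8333 [ 0.18280532  0.07094305 -0.28514326]
```

View pics/w38.png

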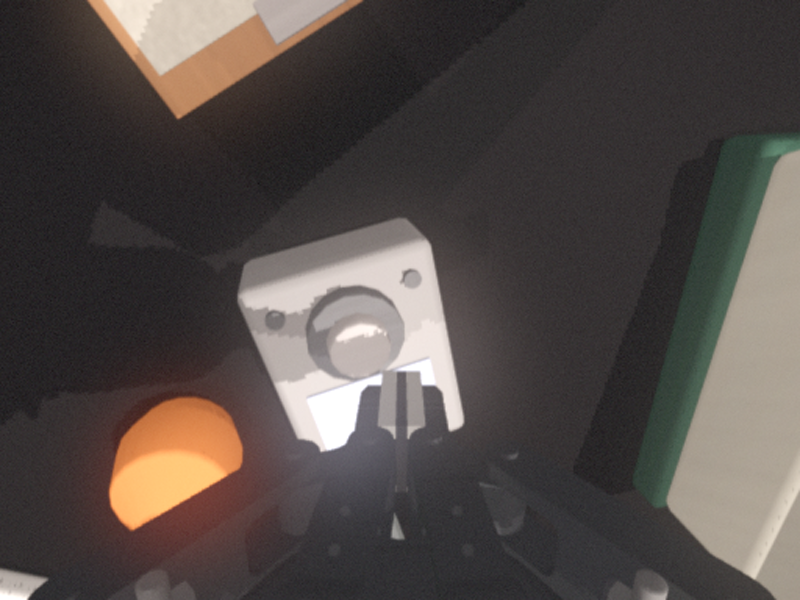

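View pics/s38.png

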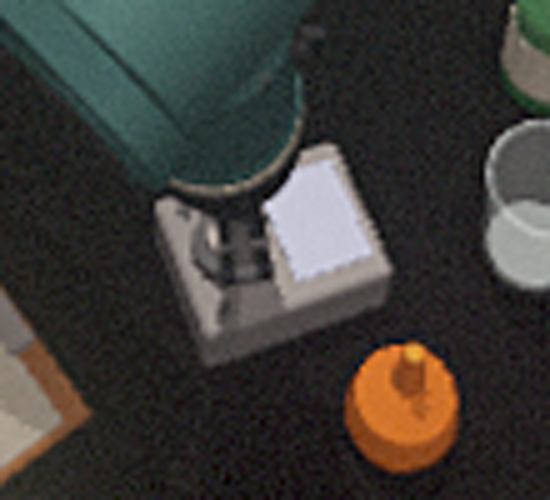

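>>> {"api": "arm_command", "payload": {"rows": [[[-2, -3, -15, 0, 0], [-2, -3, -24, 0, 0], [-2, -3, -30, 0, 0], [-2, -3, -34, 0, 0]]]}}

```text
time_s: 28.27
eef_pos: [0.4524, -0.3275, 0.061]
ee_rot: [-2.398, -1.913, -0.405]
force: [-11.6, -0.7, 52.7]
opening: 0.0
```

```bash
python3 - <<'E'
from plan import *
s,p,y=cur();print(s['time_s'],p,s['force'],s['torque'])
W=grab('wrist');save(W,'w39s.png');im=cv2.imread('pics/w39s.png');cv2.imwrite('pics/w39.png',cv2.resize(im[150:300,130:330],(800,600),interpolation=cv2.INTER_CUBIC))
W=grab('side');save(W,'s39s.png');im=cv2.imread('pics/s39s.png')[280:350,230:310];cv2.imwrite('pics/s39.png',cv2.resize(im,None,fx=7,fy=7,interpolation=cv2.INTER_CUBIC))
s,p,y=cur();print(s['time_s'],p,s['force'])
E
```

```text
28.2667 [ 0.45235763 -0.32752528  0.06100686] [-11.61299747  -0.69291365  52.67210119] [1.44277678 0.76868956 0.38048199]
28.3667 [ 0.45220667 -0.32737448  0.06187606] [-4.66006257  0.44347913 23.55790209]
```

View pics/w39.png

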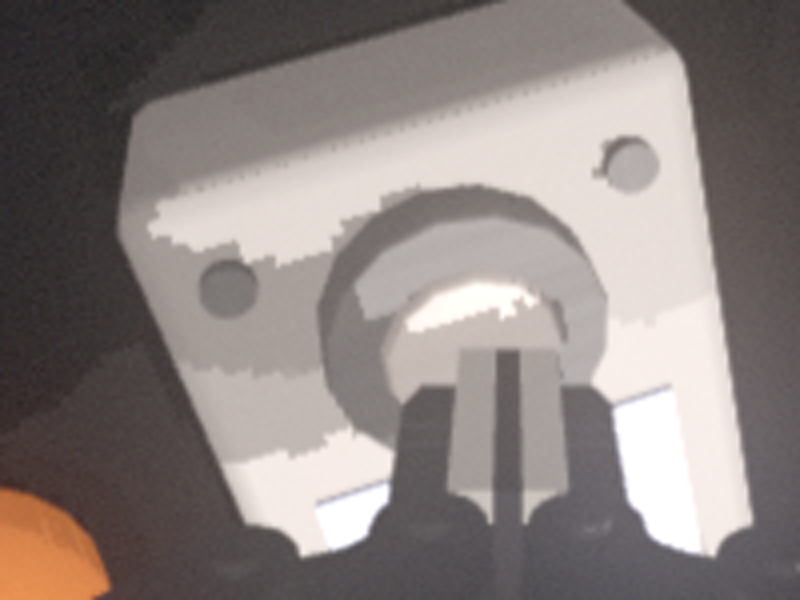

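View pics/s39.png

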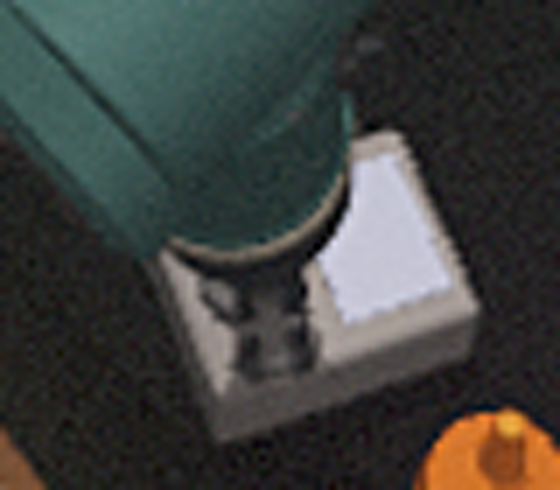

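>>> {"api": "arm_command", "payload": {"rows": [[[-2, -3, -2, 0, 0], [-4, -5, -3, 0, 0], [-4, -5, -3, 0, 0], [-4, -5, -3, 0, 0]]]}}

```text
time_s: 28.7
eef_pos: [0.4504, -0.3317, 0.062]
ee_rot: [-2.399, -1.913, -0.412]
force: [1.2, 5.3, 19.2]
opening: -0.005
```

```bash
python3 - <<'E'
from plan import *
s,p,y=cur();print(s['time_s'],p,s['force'],s['torque'])
W=grab('wrist');pickle.dump(W,open('w40.pkl','wb'));save(W,'w40s.png');im=cv2.imread('pics/w40s.png');cv2.imwrite('pics/w40.png',cv2.resize(im[150:300,130:330],(800,600),interpolation=cv2.INTER_CUBIC))
E
```

```text
28.7 [ 0.45040677 -0.33166106  0.06204524] [ 1.21411056  5.34652815 19.16886613] [ 1.52528979 -0.81286597  0.01783426]
```

View pics/w40.png

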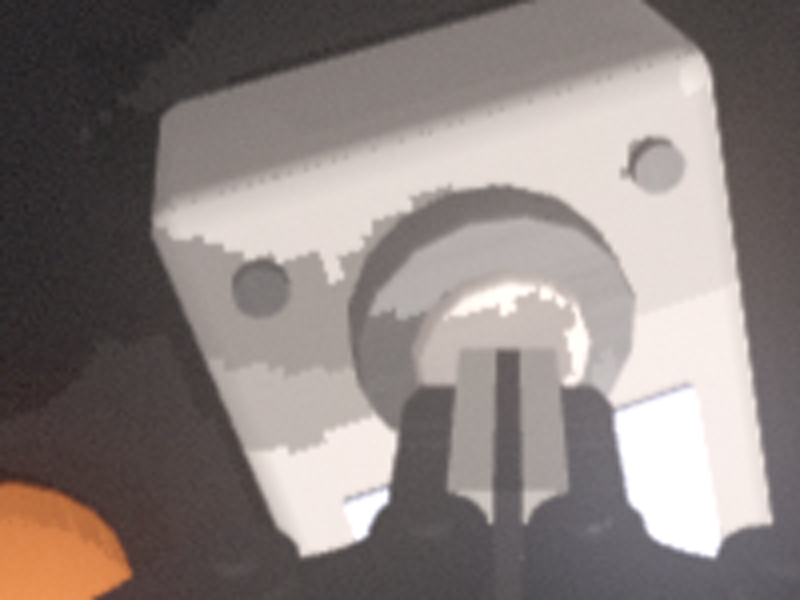

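>>> {"api": "arm_command", "payload": {"rows": [[[0, 0, 15, 0, 0], [0, 0, 50, 0, 0], [0, 0, 90, 0, 0], [0, 0, 130, 0, 0], [0, 0, 165, 0, 0], [0, 20, 200, 0, 0], [0, 30, 220, 0, 0], [0, 30, 220, 0, 0]]]}}

```text
time_s: 29.42
eef_pos: [0.4521, -0.3015, 0.288]
ee_rot: [-2.404, -1.921, -0.415]
force: [0.3, -0.0, -0.2]
opening: 0.003
```

```bash
python3 - <<'E'
from plan import *
s,p,y=cur();print(s['time_s'],p,s['force'],s['torque'])
W=grab('wrist');save(W,'w41s.png')
W=grab('top');save(W,'t41.png');W=grab('side');save(W,'s41.png')
a=cv2.imread('pics/s41.png')
cv2.imwrite('pics/f41.png',cv2.resize(a,(800,600)))
E
```

```text
29.4167 [ 0.45212765 -0.3015231   0.28804082] [ 0.26269297 -0.00038637 -0.19277978] [-0.11951297  0.08841512  0.01610979]
```

View pics/f41.png

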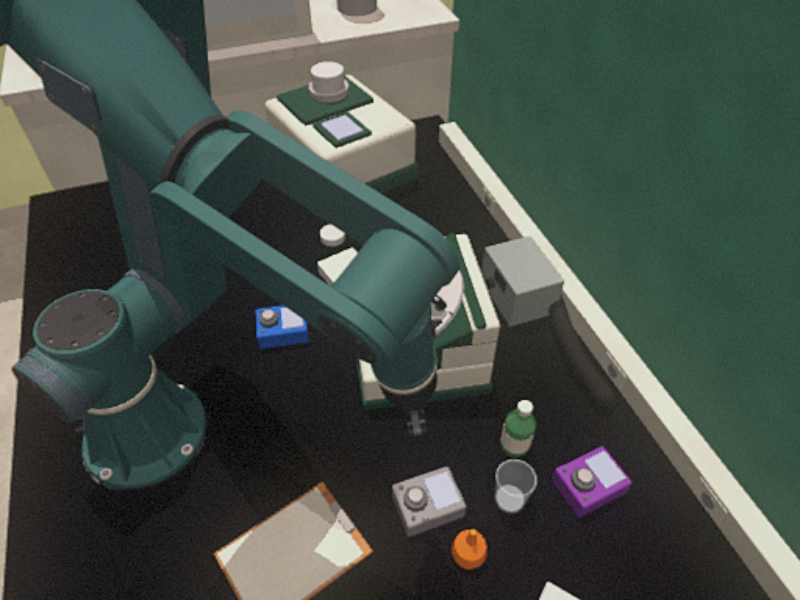

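View pics/t41.png

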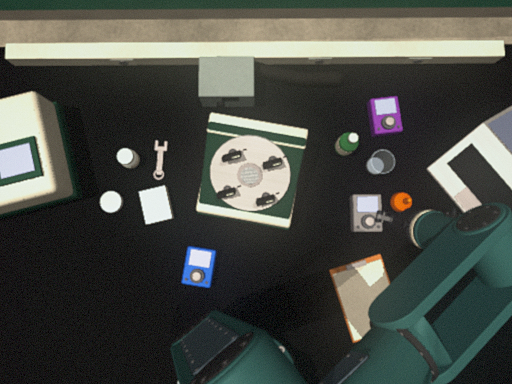

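View pics/w41s.png

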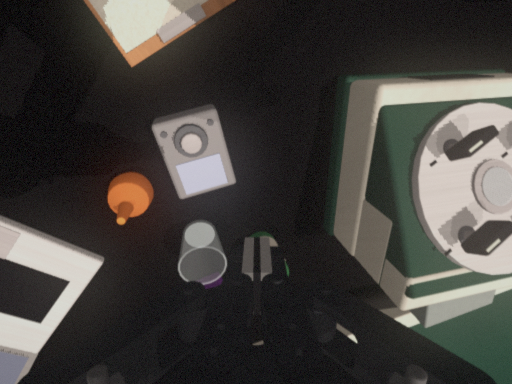

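```bash
python3 -c "
from plant import close_job; print(close_job())"
```

```text
the job is handed in; nothing more can be done
None
```

All four cover knobs are tight, the start button was pressed afterwards, and the job was handed in at about 29 s.

- **First pass:** I turned knob 2 from 0.22 to 1.25 rad (about 59°), then knob 4 from 0.23 to 1.23 rad (about 57°).
- **Tightening:** I then went crosswise, knobs 1 and 3 first, then 2 and 4, pushing each bar until the force jumped to 30–41 N with almost no movement. The last wrist picture measures all four at 2.20–2.21 rad, in line with their ticks.
- **What didn't go smoothly:** Pushing knob 3 by its tail stopped at 2.09 rad because the finger slid along the bar. I finished it from the pointer end before starting knobs 2 and 4. The peak there was about 41 N at the fingers.
- **Start button:** I pressed the button on the grey box, not the blue or purple one. The force peaked at 53 N on contact and then held at about 19 N against a hard stop. I judged it fully down from that force, about 4.6 mm of estimated travel, and a picture showing it level with its housing. I had no direct reading of the button's position.
- **Other checks:** The repeated pushes left the tool leaning about 15°, which did not affect the press. In the last pictures everything loose on the bench is where it started. The robot was touching nothing, with force near zero.

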